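# Load the flange sled of a test frame and latch it in its guide

### The job

Seat every black flanged adapter that is there on the sled's centring spigot, flange face down and flush, one on another, the widest flange at the bottom and each next one narrower, with the aluminium end cap on top. Take the transit block out of the guide and stand it upright on the bench well clear of the guide and the sled. When the stack is complete, and not before, slide the loaded sled into the guide until it is fully home against the end stop, then swing the catch right across behind it, leaving the mouse and the grip jaw where they are.

Things in the scene. Friction and masses are not known exactly. Their poses are not given: they have to be found in the camera images.
- adapter1_c (a point): black flanged adapter, flange 108 mm across, 14 mm thick; on it a hub 56 mm across, 30 mm tall, topped by a steel spigot 30 mm across, 9 mm high, chamfered 3.5 mm. A recess underneath, 33 mm across, 10 mm deep, takes the spigot below; the flange then rests on the hub below (44 mm per part). 90-220 g. Point: on its axis, 22 mm above the flange face it stands on; z up. None if absent
- adapter2_c (a point): black flanged adapter, flange 96 mm across, 14 mm thick; on it a hub 56 mm across, 30 mm tall, topped by a steel spigot 30 mm across, 9 mm high, chamfered 3.5 mm. A recess underneath, 33 mm across, 10 mm deep, takes the spigot below; the flange then rests on the hub below (44 mm per part). 90-220 g. Point: on its axis, 22 mm above the flange face it stands on; z up. None if absent
- adapter3_c (a point): black flanged adapter, flange 84 mm across, 14 mm thick; on it a hub 56 mm across, 30 mm tall, topped by a steel spigot 30 mm across, 9 mm high, chamfered 3.5 mm. A recess underneath, 33 mm across, 10 mm deep, takes the spigot below; the flange then rests on the hub below (44 mm per part). 90-220 g. Point: on its axis, 22 mm above the flange face it stands on; z up. None if absent
- adapter4_c (a point): black flanged adapter, flange 72 mm across, 14 mm thick; on it a hub 56 mm across, 30 mm tall, topped by a steel spigot 30 mm across, 9 mm high, chamfered 3.5 mm. A recess underneath, 33 mm across, 10 mm deep, takes the spigot below; the flange then rests on the hub below (44 mm per part). 90-220 g. Point: on its axis, 22 mm above the flange face it stands on; z up. None if absent
- cap_c (a point): end cap, plain aluminium: flange 64 mm across and 14 mm thick with the same 33 mm recess under it, above it a round boss 40 mm across and 30 mm tall with a low dome (10 mm) and no spigot; 35 to 55 g. Point: on its axis, 22 mm above the flange face; z up
- sled: loose aluminium plate 210 x 140 x 10 mm lying on the table before the guide, 0.28 to 0.42 kg. Origin: on its underside, below its centring spigot; x points to its nose (65 mm ahead; the tail is 145 mm behind), which goes into the guide first; z up
- sled_spigot (a point): the foot of the sled's steel centring spigot (30 mm across, 9 mm high, rim chamfered 3.5 mm), 14 mm above the sled's underside, on a round seat 60 mm across on which the first flange rests; axes as the sled's
- sled_grip (a point): the upright black grip on the sled's centre line, 120 mm behind the spigot: 36 mm long along the sled, 14 mm thick across it, from 10 to 62 mm above the table; to be pinched across its thickness or pushed. Point: in it, 40 mm above the table; axes as the sled's
- guide_mouth (a point): fixed guide: two rails 145 mm apart, mouths flared to 170 mm up to 14 mm before this point, lips over the sled's edges (19 mm above the table, top 24 mm), dark end stop 30 mm high. The sled slides on the table. Point: on the centre line at the mouth, table height; x points in, y to the catch's side. End stop at x = 213 mm; fully home the spigot is at x = 148 mm, the sled's tail at x = 3 mm
- catch (a joint): angle of the catch, an 8 mm thick steel arm beside the mouth of the guide, turning about an upright pivot: 0 = open, pointing back from the mouth along the sled's path; it grows counter-clockwise seen from above; 1.57 = right across behind the sled's tail; stop at 1.6. It turns with slight friction and stays where it is left
- catch_knob (a point): black upright round knob on the end of the catch arm, 16 mm across, from 18 to 63 mm above the table, 62 mm from the pivot. Point: on its axis, 40 mm above the table
- catch_pivot (a point): the pivot of the catch, at table height (8 mm before the mouth, 108 mm to its side)
- mouse: bystander: black computer mouse, 100 x 60 x 30 mm, loose; origin under its centre
- grip_jaw: bystander: dark steel jaw of a test grip, 30 x 80 x 75 mm, loose; origin under its centre
- stop_box: bystander: yellow box with a red mushroom button, 85 x 85 x 81 mm, fixed; origin under its centre
- block_c (a point): grey upright transit block, 50 x 50 mm and 60 mm tall, 0.16 to 0.24 kg, standing loose in the guide's channel at the start. Point: its centre, 30 mm above its foot; z up, x and y square to its sides
- guide_middle (a point): the middle of the guide's channel, at table height, 106 mm in from its mouth; axes as the guide's
Things that resemble listed ones, but are neither listed nor needed, are in the scene too. What is shaped like the part that bears adapter4_c but blue or pink is not meant.

How it is judged:
On the way, in this order (a step that is already met when the one before it is completed fails the run):
1. every adapter and the end cap sit flush on the spigot in order of size, let go, the sled still outside the guide (z of adapter1_c in the frame of sled between 0.033 and 0.039 m and horizontal distance between each of adapter1_c, adapter2_c, adapter3_c, adapter4_c, cap_c and sled_spigot below 0.012 m and angle between each of adapter1_c, adapter2_c, adapter3_c, adapter4_c, cap_c's own z axis and vertical below 0.06 rad and (z of adapter2_c in the frame of sled between 0.033 and 0.039 m or z of adapter2_c in the frame of sled between 0.077 and 0.083 m) and (z of adapter3_c in the frame of sled between 0.033 and 0.039 m or z of adapter3_c in the frame of sled between 0.077 and 0.083 m or z of adapter3_c in the frame of sled between 0.121 and 0.127 m) and (z of adapter4_c in the frame of sled between 0.077 and 0.083 m or z of adapter4_c in the frame of sled between 0.121 and 0.127 m or z of adapter4_c in the frame of sled between 0.165 and 0.171 m) and (z of cap_c in the frame of sled between 0.121 and 0.127 m or z of cap_c in the frame of sled between 0.165 and 0.171 m or z of cap_c in the frame of sled between 0.209 and 0.215 m) and z of each of adapter2_c, adapter3_c, adapter4_c, cap_c in the frame of adapter1_c above 0.035 m and z of each of adapter3_c, adapter4_c, cap_c in the frame of adapter2_c above 0.035 m and z of each of adapter4_c, cap_c in the frame of adapter3_c above 0.035 m and z of cap_c in the frame of adapter4_c above 0.035 m and contact force between the fingers and adapter1 below 0.2 N and contact force between the fingers and adapter2 below 0.2 N and contact force between the fingers and adapter3 below 0.2 N and contact force between the fingers and adapter4 below 0.2 N and contact force between the fingers and cap below 0.2 N and x of sled_spigot in the frame of guide_mouth below 0.06 m), for 0.2 s.
2. the loaded sled is fully home in the guide, the catch still open (z of adapter1_c in the frame of sled between 0.033 and 0.039 m and horizontal distance between each of adapter1_c, adapter2_c, adapter3_c, adapter4_c, cap_c and sled_spigot below 0.012 m and angle between each of adapter1_c, adapter2_c, adapter3_c, adapter4_c, cap_c's own z axis and vertical below 0.06 rad and (z of adapter2_c in the frame of sled between 0.033 and 0.039 m or z of adapter2_c in the frame of sled between 0.077 and 0.083 m) and (z of adapter3_c in the frame of sled between 0.033 and 0.039 m or z of adapter3_c in the frame of sled between 0.077 and 0.083 m or z of adapter3_c in the frame of sled between 0.121 and 0.127 m) and (z of adapter4_c in the frame of sled between 0.077 and 0.083 m or z of adapter4_c in the frame of sled between 0.121 and 0.127 m or z of adapter4_c in the frame of sled between 0.165 and 0.171 m) and (z of cap_c in the frame of sled between 0.121 and 0.127 m or z of cap_c in the frame of sled between 0.165 and 0.171 m or z of cap_c in the frame of sled between 0.209 and 0.215 m) and z of each of adapter2_c, adapter3_c, adapter4_c, cap_c in the frame of adapter1_c above 0.035 m and z of each of adapter3_c, adapter4_c, cap_c in the frame of adapter2_c above 0.035 m and z of each of adapter4_c, cap_c in the frame of adapter3_c above 0.035 m and z of cap_c in the frame of adapter4_c above 0.035 m and x of sled_spigot in the frame of guide_mouth above 0.143 m and y of sled_spigot in the frame of guide_mouth between -0.006 and 0.006 m and angle between the x axis of sled and the x axis of guide_mouth, either way round below 0.05 rad and height (world z) of sled_spigot below 0.018 m and value of joint catch below 1 rad), for 0.2 s.
3. the catch is across behind the sled (x of sled_spigot in the frame of guide_mouth above 0.143 m and y of sled_spigot in the frame of guide_mouth between -0.006 and 0.006 m and angle between the x axis of sled and the x axis of guide_mouth, either way round below 0.05 rad and height (world z) of sled_spigot below 0.018 m and value of joint catch above 1.4 rad), for 0.2 s.
At the end, for the whole second after the job is handed in: Adapters and cap flush (within 3 mm of seat height, 12 mm of the spigot's axis, 0.06 rad of upright), wider below narrower, cap on top; sled within 5 mm of the end stop; catch beyond 1.4 rad; block upright on the bench over 160 mm from the middle of the guide; all at rest (all of step 3 and z of adapter1_c in the frame of sled between 0.033 and 0.039 m and horizontal distance between each of adapter1_c, adapter2_c, adapter3_c, adapter4_c, cap_c and sled_spigot below 0.012 m and angle between each of adapter1_c, adapter2_c, adapter3_c, adapter4_c, cap_c's own z axis and vertical below 0.06 rad and (z of adapter2_c in the frame of sled between 0.033 and 0.039 m or z of adapter2_c in the frame of sled between 0.077 and 0.083 m) and (z of adapter3_c in the frame of sled between 0.033 and 0.039 m or z of adapter3_c in the frame of sled between 0.077 and 0.083 m or z of adapter3_c in the frame of sled between 0.121 and 0.127 m) and (z of adapter4_c in the frame of sled between 0.077 and 0.083 m or z of adapter4_c in the frame of sled between 0.121 and 0.127 m or z of adapter4_c in the frame of sled between 0.165 and 0.171 m) and (z of cap_c in the frame of sled between 0.121 and 0.127 m or z of cap_c in the frame of sled between 0.165 and 0.171 m or z of cap_c in the frame of sled between 0.209 and 0.215 m) and z of each of adapter2_c, adapter3_c, adapter4_c, cap_c in the frame of adapter1_c above 0.035 m and z of each of adapter3_c, adapter4_c, cap_c in the frame of adapter2_c above 0.035 m and z of each of adapter4_c, cap_c in the frame of adapter3_c above 0.035 m and z of cap_c in the frame of adapter4_c above 0.035 m and linear speed of each of adapter1, adapter2, adapter3, adapter4, cap, sled, block below 0.02 m/s and horizontal distance between block_c and guide_middle above 0.16 m and height (world z) of block_c below 0.034 m and angle between block_c's own z axis and vertical below 0.1 rad); the robot touches nothing.
It fails at once if the mouse is shifted by more than 30 mm (distance of mouse from where it was at the start of the episode above 0.03 m).
It fails at once if the grip jaw is shifted by more than 30 mm (distance of grip_jaw from where it was at the start of the episode above 0.03 m).
Of adapter1, adapter2, adapter3, adapter4 only 2 to 4 are there at a start; the rules pass over those that are not, and their reading is None.
At some moment in a run one of block may be knocked a few centimetres aside while the robot is not near it.
It also fails if it takes over 210 s, if anything falls off the work surface, if the arm or the gripper's body presses on something with over 40 N, if the wrist force passes 120 N, or if a joint passes its speed limit or range.

### The arm

A 7-joint arm with a two-finger parallel gripper is mounted at the origin on the work surface. World frame = base frame: x ahead of the robot, y to its left, z up, the work surface at z = 0. Lengths are in m, angles in rad, forces in N, time in s.
With the tool pointing down it reaches from about 0.35 to 0.9 m from the base axis. Payload 7.2 kg.
Tool frame: the origin (TCP) lies midway between the tips of the shut fingers; the grasp point (between the pads) lies 19 mm behind it; z points along the fingers, y is the line along which they close (so a half turn about z gives the same grasp; the last joint's range is limited). The gripper opens to 85 mm and grips with 20 to 120 N. Pads are 22 mm wide; open, the fingers measure 114 mm over their backs; the gripper's body (76 mm by 85 mm) begins 54 mm behind the grasp point. The pads swing forward as they close: fully open they stand 13 mm farther back than shut.
Start: joints at [-1.276, 0.411, -0.013, 1.596, 0.006, 1.134, -0.082], TCP at [0.222, 0.584, 0.197] pointing down, gripper open.
Joint ranges: [-2.95, 2.95], [-0.29, 1.99], [-1.47, 1.44], [0.14, 2.54], [-1.03, 4.17], [0.13, 1.85], [-2.86, 2.86]. Speed limits (rad/s): [2.39, 2.39, 3.01, 3.01, 3.14, 3.14, 3.14].

### API

Orientations are given as a rotation vector (axis times angle).
In Python, from cell import arm, snapshot, job gives the robot as it stands. The module is installed in compiled form; this text tells all that it offers.
- The arm moves only by the tool jog_arm, never from a script. Its argument "commands" is a list of rows, each an object of numbers: "tx", "ty", "tz": the shift along the world's x, y, z scaled (see below); "ax", "ay", "az": the turn, a rotation vector about the world's x, y, z scaled (see below). A call has 1 to 5 rows; each row is the pose to reach, as a shift and turn from the pose commanded when the call began; what a row does not reach only later rows make up. The controller multiplies each number of a shift by 30 cm and each number of a turn by pi/2 rad. A row lasts 1/10 s, in which the tool goes at most 50 mm and 8.59 degrees, less where a joint would pass 70% of its speed; a pose out of reach is approached as far as the arm can. A call with a number of a shift or a turn outside -1 to 1 is refused whole. A call with a gripper value outside its range is refused whole. "claw" is the closure in counts, from 0 (fully open) to 255 (shut), set as the call begins (left out, the last holds). The fingers move at their own pace and stop on an object; "grip_force" is the grip in N (left out, the last holds). Time passes only in rows, so rows that repeat a pose let the fingers close. It gives the time, the measured TCP pose, the force, the opening and the grip force at its end, in the units of the state.
- arm.state(): the state, without advancing time (a new reading comes with each control period).
- snapshot(name): name is "scene" or "top" or "wrist"; returns a dict with "frame" (480x640x3 uint8, blue, green, red), "fx", "fy", "cx", "cy" (pixels), "k1" (the pictures are not rectified: a ray, as slopes to the right and down, at radius r is drawn at 1 + k1 r^2 times it, then the intrinsics apply), "xyz" and "orientation" of the camera in the world. Camera axes: x right, y up, looking along -z (the intrinsics and any distortion apply to the point x, -y, -z); pixel columns grow to the right and rows downward; lengths in m; the calibration is good to about 2 mm. A picture is of the moment at which its call begins. There is no depth.
- job.finish_job(): hands the job in; it is judged then, once.
The state is a dict: "time": time; "joint_positions": joint angles; "dq": joint speeds; "joint_efforts": joint torques, N m; "tcp_pos": TCP position; "orientation": TCP orientation; "force": force on the tool from outside, world axes, zero at the start; "wrist_torque": the same for the moment, N m; "width": finger opening in m; "gripper_force": force on a finger pad.
Only numpy, scipy, OpenCV 4.12 (cv2) and the standard library are available. Lean on these libraries where they do the work, as an engineer would, in place of code of your own. Each camera call takes 0.05 s, during which the arm holds its last target. There are 200 camera calls.

## Working session

There is one attempt and no reset: what is moved stays moved. The work goes in short steps, Python scripts to look and compute and a tool call to move; the robot and the scene stay as the last step left them, time stands still between calls to the robot, and variables do not carry over. Pictures are saved under pics/ and viewed, at most 14 in all, crops included, and the job is handed in when it is done.

Besides the shell and the picture viewer there is one more tool, called after "Request:" as name([rows], argument=value, ...), one row to a line, values as JSON. jog_arm: Moves the arm, as the interface text tells. Its arguments: {"type":"object","properties":{"commands":{"type":"array","items":{"type":"object","properties":{"tx":{"type":"number","minimum":-1,"maximum":1},"ty":{"type":"number","minimum":-1,"maximum":1},"tz":{"type":"number","minimum":-1,"maximum":1},"ax":{"type":"number","minimum":-1,"maximum":1},"ay":{"type":"number","minimum":-1,"maximum":1},"az":{"type":"number","minimum":-1,"maximum":1}}}},"claw":{"type":"number"},"grip_force":{"type":"number"}},"required":["commands"]}

```bash
mkdir -p pics; cat > h.py <<'E'
import numpy as np, cv2
from scipy.spatial.transform import Rotation as R
from cell import arm, snapshot, job
def snap(name,fn=None):
    s=snapshot(name)
    if fn: cv2.imwrite('pics/'+fn,s['frame'])
    np.save('pics/last_%s.npy'%name,s,allow_pickle=True)
    return s
def load(name): return np.load('pics/last_%s.npy'%name,allow_pickle=True).item()
def K(s): return np.array([[s['fx'],0,s['cx']],[0,s['fy'],s['cy']],[0,0,1.]])
def D(s): return np.array([s['k1'],0,0,0,0.])
def px2w(s,u,v,z):
    p=cv2.undistortPoints(np.array([[[u,v]]],float),K(s),D(s))[0,0]
    d=R.from_rotvec(s['orientation']).apply([p[0],-p[1],-1]); c=np.array(s['xyz'])
    return c+d*(z-c[2])/d[2]
def w2px(s,P):
    P=np.atleast_2d(P).astype(float)
    q=R.from_rotvec(s['orientation']).inv().apply(P-np.array(s['xyz']))*[1,-1,-1]
    return cv2.projectPoints(q,np.zeros(3),np.zeros(3),K(s),D(s))[0][:,0]
E
python3 - <<'E'
from h import *
for n in('scene','top','wrist'):
    s=snap(n,n+'0.png'); print(n,s['xyz'],s['orientation'],s['fx'],s['k1'])
print(arm.state())
E
```

```text
scene [1.14363691 0.74575067 0.74311783] [0.47063906 1.10626688 2.17317403] 496.77422338245515 -0.10794391580054415
top [0.25845089 0.05392238 1.12863591] [ 0.19315779 -0.17226182 -1.48840014] 449.3816569062815 0.032366242973581295
wrist [0.1439388  0.61368447 0.37188028] [-0.28744499 -0.19793627  1.19715179] 364.2123431300173 -0.012521798020790394
{'time': 0.15, 'joint_positions': array([-1.27622928,  0.41175727, -0.01271399,  1.59683376,  0.00562015,
        1.13427358, -0.08220586]), 'dq': array([-0.00092789, -0.0022713 , -0.0009716 , -0.00478118,  0.00072669,
        0.00012427,  0.00087095]), 'joint_efforts': array([ 2.09708232e-03, -6.01031971e+01,  6.82906397e-01, -2.99648809e+01,
        1.38154108e-02,  7.85995944e-03, -2.65420488e-05]), 'tcp_pos': array([0.22168235, 0.58392845, 0.19592803]), 'orientation': array([-5.66648535e-01, -3.08994385e+00,  1.93258798e-03]), 'force': array([ 0.54792158, -0.66116919, -0.5920871 ]), 'wrist_torque': array([0.00417785, 0.0128871 , 0.04961588]), 'gripper_force': 0.0, 'width': 0.08548814348621675}
```

View pics/top0.png

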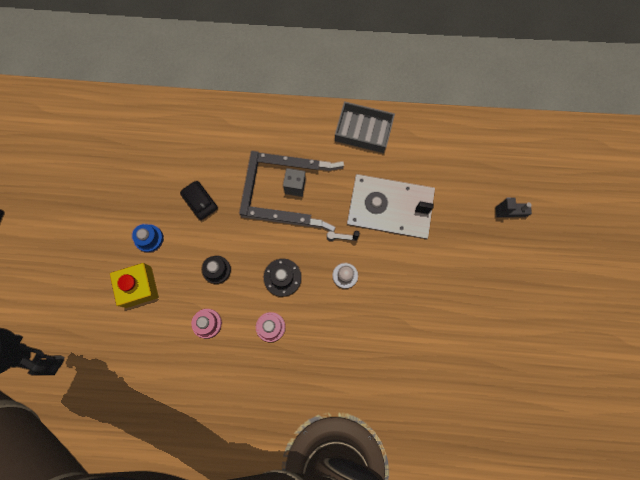

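View pics/scene0.png

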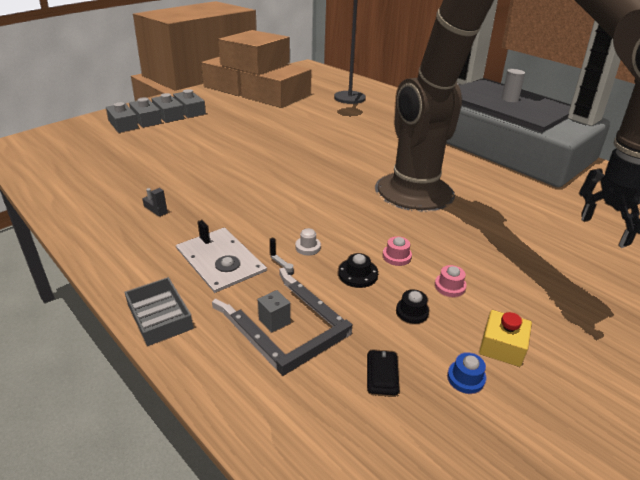

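Top view: the black adapters are at (282,277), wide, and (216,269), narrower. The look-alikes are pink at (206,323) and (270,327) and blue at (147,237). The aluminium cap is at (345,274), the sled spigot at (376,202), the sled grip at (424,207), the block at (294,182), the catch knob at (356,236), the mouse at (198,200), the jaw at (513,208) and the stop box at (132,286). Next I'll measure positions and flange sizes.

```bash
cat > fit.py <<'E'
from h import *
from scipy.optimize import minimize
t=np.linspace(0,2*np.pi,40)
def disc(x,y,d,z): return np.c_[x+d/2*np.cos(t),y+d/2*np.sin(t),0*t+z]
def sil(s,x,y,D,hub=56,z0=0,sp=30,top=True):
    m=np.zeros((1920,2560),np.uint8)
    for dd,za,zb in((D,0,14),(hub,14,44),(sp,44,53)):
        P=np.r_[disc(x,y,dd/1000,z0+za/1000),disc(x,y,dd/1000,z0+zb/1000)]
        q=(w2px(s,P)*4+1.5).astype(np.int32)
        cv2.fillConvexPoly(m,cv2.convexHull(q),255)
    return cv2.resize(m,(640,480),interpolation=cv2.INTER_AREA)/255.
def fit(s,mask,x,y,D,**k):
    f=lambda p:(lambda m:1-np.minimum(m,mask).sum()/np.maximum(m,mask).sum())(sil(s,p[0]/1e3,p[1]/1e3,p[2],**k))
    r=minimize(f,[x*1e3,y*1e3,D],method='Nelder-Mead',options=dict(initial_simplex=[[x*1e3,y*1e3,D],[x*1e3+10,y*1e3,D],[x*1e3,y*1e3+10,D],[x*1e3,y*1e3,D+10]],xatol=.2,fatol=1e-4))
    return r.x,r.fun
def blob(frame,u,v,fn,r=60):
    m=fn(frame.astype(int)).astype(np.uint8)*255
    c,_=cv2.findContours(m,cv2.RETR_EXTERNAL,cv2.CHAIN_APPROX_NONE)
    best=min(c,key=lambda q:-cv2.pointPolygonTest(q,(u,v),True))
    o=np.zeros(m.shape,np.uint8); cv2.drawContours(o,[best],-1,255,-1); return o/255.
dark=lambda f:f.max(2)<75
E
python3 - <<'E'
from fit import *
T=load('top');S=load('scene')
x0=px2w(T,282,272,.044);x1=px2w(T,216,263,.044);
print(x0,x1)
for s,a,b in((T,(282,285),(216,279)),(S,(358,276),(413,312))):
    for g,p in((x0,a),(x1,b)):
        m=blob(s['frame'],*p,dark); print(m.sum(),fit(s,m,g[0],g[1],90))
for n,p in dict(cap=(345,272),spig=(376,202),grip=(424,207),block=(294,178),knob=(356,235),mouse=(198,200),jaw=(513,208),stop=(132,286),base=(340,470)).items(): print(n,px2w(T,*p,{'block':.06,'cap':.05,'grip':.06,'knob':.06}.get(n,.02)).round(3))
w=load('scene')['frame']
cv2.imwrite('pics/a.png',np.hstack([cv2.resize(T['frame'][140:260,230:450],None,fx=2.7,fy=2.7,interpolation=2)]))
E
```

```text
[0.43907092 0.1584964  0.044     ] [0.44936783 0.32209923 0.044     ]
1115.0 (array([431.30110098, 160.1739935 ,  93.44253602]), np.float64(0.02946858899783933))
645.0 (array([438.9815247 , 328.01285168,  69.0113644 ]), np.float64(0.03206548938299847))
926.0 (array([433.21322441, 164.33632371,  91.85340151]), np.float64(0.14166783111352976))
741.0 (array([440.86783601, 331.95983568,  67.77755669]), np.float64(0.20408198055753246))
cap [0.449 0.005 0.05 ]
spig [ 0.644 -0.065  0.02 ]
grip [ 0.626 -0.18   0.06 ]
block [0.679 0.149 0.06 ]
knob [ 0.542 -0.016  0.06 ]
mouse [0.615 0.396 0.02 ]
jaw [ 0.653 -0.415  0.02 ]
stop [0.381 0.527 0.02 ]
base [ 0.005 -0.012  0.02 ]
```

View pics/a.png

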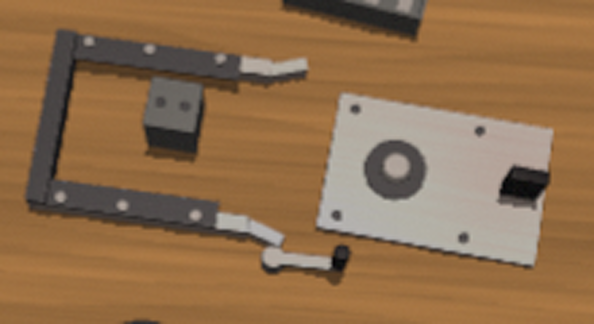

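The crop shows the guide, the block at (294,182), the catch lying open and the sled slightly yawed. The two black parts measure about 96 and 72 mm, so they are adapter2 and adapter4. No other black adapter is visible. Now the sled, guide, cap and block poses.

```bash
python3 - <<'E'
from fit import *
T=load('top');S=load('scene')
c=lambda u,v,z:px2w(T,230+u/2.7-.3,140+v/2.7-.3,z)[:2]
sc=[c(355,109,.01),c(480,131,.01),c(337,215,.01),c(463,238,.01)]
d=(sc[1]-sc[0]+sc[3]-sc[2]); print('sled nose dir deg',np.degrees(np.arctan2(-d[1],-d[0])),'spig',c(397,166,.023), 'grip top',c(526,175,.062))
cr=[c(341,94,.01),c(552,128,.01),c(534,266,.01),c(318,228,.01)]; print('sled corners',np.round(cr,3))
a=[c(89,42,.024),c(150,49,.024),c(221,58,.024)];b=[c(60,197,.024),c(122,205,.024),c(195,215,.024)]
print(np.round(a,3),np.round(b,3))
for q in(a,b): d=q[0]-q[2]; print('guide dir',np.degrees(np.arctan2(d[1],d[0])))
print('stop inner',c(77,60,.03),c(54,186,.03),'catch pivot',c(272,258,.02),'knob',c(342,252,.063))
print('block top corners',[c(*p,.06).round(3) for p in((152,78),(204,83),(196,119),(147,114))])
br=lambda f:(f.min(2)>95)
m=blob(T['frame'],345,272,br); print(m.sum(),fit(T,m,.445,.005,64,hub=40,sp=30))
st=arm.state();print(st['tcp_pos'])
E
```

```text
sled nose dir deg 83.44833778274908 spig [ 0.64547267 -0.06642879] grip top [ 0.63172407 -0.18069216]
sled corners [[ 0.72  -0.01 ]
 [ 0.7   -0.216]
 [ 0.56  -0.202]
 [ 0.582  0.005]]
[[0.751 0.241]
 [0.748 0.18 ]
 [0.743 0.11 ]] [[0.59  0.252]
 [0.587 0.192]
 [0.582 0.122]]
guide dir 86.84925103614007
guide dir 86.36788002678102
stop inner [0.72833637 0.24940413] [0.59906381 0.25770175] catch pivot [0.54666028 0.04659939] knob [ 0.54580078 -0.01606826]
block top corners [array([0.703, 0.172]), array([0.701, 0.122]), array([0.665, 0.127]), array([0.666, 0.173])]
520.0 (array([449.45220442,   3.0317114 ,  62.91513057]), np.float64(0.04294196570869435))
[0.22168235 0.58392845 0.19592803]
```

Request:
jog_arm([
  {"tx":0.35,"ty":-0.7,"az":-0.42},
  {"tx":0.35,"ty":-0.7,"az":-0.42},
  {"tx":0.35,"ty":-0.7,"az":-0.42},
  {"tx":0.35,"ty":-0.7,"az":-0.42},
  {"tx":0.35,"ty":-0.7,"az":-0.42},
], claw=0, grip_force=40)

```text
invalid input
```

Request:
jog_arm([
  {"tx":0.35,"ty":-0.7,"az":-0.42},
  {"tx":0.35,"ty":-0.7,"az":-0.42},
  {"tx":0.35,"ty":-0.7,"az":-0.42},
  {"tx":0.35,"ty":-0.7,"az":-0.42},
  {"tx":0.35,"ty":-0.7,"az":-0.42},
])

```text
invalid input
```

```bash
python3 - <<'E'
from h import *
s=snap('wrist','w1.png');print(s['xyz'],s['orientation'],arm.state()['tcp_pos'],R.from_rotvec(arm.state()['orientation']).as_matrix().round(3)[:,0])
print(w2px(s,[[.432,.162,.014],[.432,.162,.053]]))
E
```

```text
[0.14395175 0.61372336 0.37199255] [-0.28729876 -0.198117    1.19711415] [0.22175023 0.5840091  0.19606554] [-0.935  0.355 -0.   ]
[[ 83.79476559 461.23751779]
 [ 64.12598588 489.37554547]]
```

View pics/w1.png

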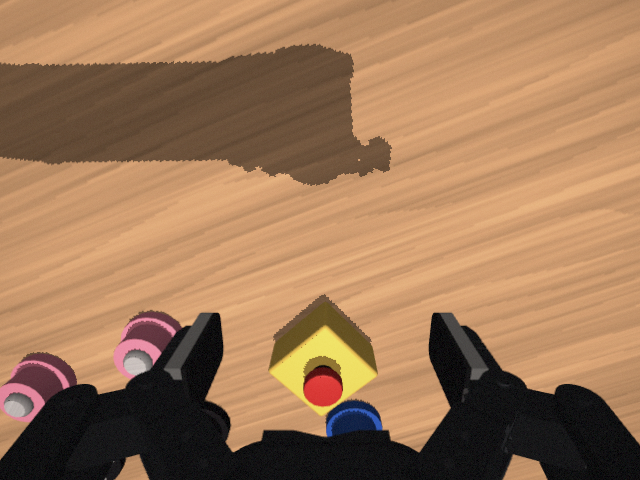

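The wrist view, taken before any motion, shows the stop box at (323,370), the pink parts at left and the blue part behind. There is no further black adapter on this side. The move was refused as invalid input, so I'll try rows with all the fields filled in.

Request:
jog_arm([
  {"tx":0.35,"ty":-0.7,"tz":0,"ax":0,"ay":0,"az":-0.42},
  {"tx":0.35,"ty":-0.7,"tz":0,"ax":0,"ay":0,"az":-0.42},
  {"tx":0.35,"ty":-0.7,"tz":0,"ax":0,"ay":0,"az":-0.42},
  {"tx":0.35,"ty":-0.7,"tz":0,"ax":0,"ay":0,"az":-0.42},
  {"tx":0.35,"ty":-0.7,"tz":0,"ax":0,"ay":0,"az":-0.42},
])

```text
time: 0.7
tcp_pos: [0.3282, 0.3709, 0.1967]
orientation: [1.548, 2.733, -0.001]
force: [1.4, 0.2, 0.1]
width: 0.0854
gripper_force: 0.0
```

Request:
jog_arm([
  {"tx":0.35,"ty":-0.7,"tz":0,"ax":0,"ay":0,"az":-0.41},
  {"tx":0.35,"ty":-0.7,"tz":0,"ax":0,"ay":0,"az":-0.41},
  {"tx":0.35,"ty":-0.7,"tz":0,"ax":0,"ay":0,"az":-0.41},
  {"tx":0.35,"ty":-0.7,"tz":0,"ax":0,"ay":0,"az":-0.41},
  {"tx":0.35,"ty":-0.7,"tz":0,"ax":0,"ay":0,"az":-0.41},
], claw=0, grip_force=40)

```text
time: 1.2
tcp_pos: [0.4328, 0.161, 0.1969]
orientation: [2.333, 2.103, 0.001]
force: [-0.3, -0.2, -0.6]
width: 0.0853
gripper_force: 0.0
```

```bash
python3 - <<'E'
from fit import *
s=snap('wrist','w1b.png');print(s['xyz'],arm.state()['tcp_pos'],R.from_rotvec(arm.state()['orientation']).as_matrix().round(3))
for p in([.432,.162],[.44,.33],[.449,.003]): print(w2px(s,[[*p,.014],[*p,.053]]).round())
E
```

```text
[0.44109389 0.24365292 0.37295379] [0.43496008 0.15633012 0.19710209] [[ 0.108  0.994  0.002]
 [ 0.994 -0.108 -0.002]
 [-0.001  0.002 -1.   ]]
[[325. 204.]
 [325. 214.]]
[[314.  13.]
 [312.  -0.]]
[[354. 338.]
 [357. 359.]]
```

View pics/w1b.png

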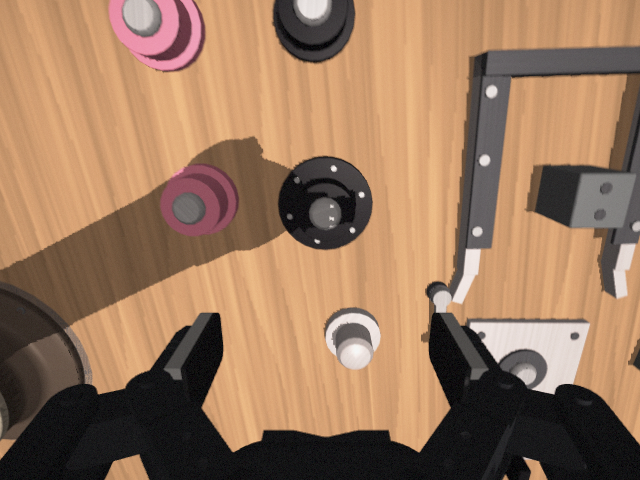

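The wrist view agrees with the estimates: adapter2 at (325,205), adapter4 at the top (313,10), the cap at (353,340) and the block at (590,195). The catch knob and arm are at (435,295), and the sled spigot is at (522,372). I'll refine from this frame.

```bash
python3 - <<'E'
from fit import *
s=load('wrist')
m=blob(s['frame'],325,190,dark); print('ad2',m.sum(),fit(s,m,.432,.162,92))
m=blob(s['frame'],353,330,lambda f:f.min(2)>100); print('cap px',m.sum())
for D in(0,):
    print('ad2 spig',px2w(s,325,212,.053)[:2],'ad4 spig',px2w(s,314,6,.053)[:2],'cap',px2w(s,355,351,.052)[:2])
g=lambda u,v,z:px2w(s,u,v,z)[:2].round(4)
print('spig',g(524,375,.023),'sled corner front-left',g(468,320,.01),'nose right',g(588,321,.01),'screws',g(481,336,.01),g(574,336,.01))
print('rail screws',g(491,92,.024),g(484,160,.024),g(477,231,.024),'far',g(636,227,.024),'stop in corner',g(511,76,.03),'knob',g(436,291,.063))
print('block corners',[g(*p,.06) for p in((581,169),(635,174),(628,228),(575,226))])
E
```

```text
ad2 6794.0 (array([432.10621171, 161.25646434,  93.87990538]), np.float64(0.012615305185865067))
cap px 145996.0
ad2 spig [0.43263042 0.16368971] ad4 spig [0.44106276 0.32558307] cap [0.44819262 0.01280871]
spig [ 0.6425 -0.0621] sled corner front-left [0.5804 0.0104] nose right [ 0.7181 -0.0058] screws [ 0.5959 -0.0125] [ 0.7043 -0.0243]
rail screws [0.5906 0.2507] [0.5863 0.1911] [0.5817 0.1212] far [0.7423 0.1088] stop in corner [0.6049 0.2619] knob [0.5292 0.0792]
block corners [array([0.6547, 0.1806]), array([0.7022, 0.1715]), array([0.704 , 0.1225]), array([0.6554, 0.1294])]
```

Request:
jog_arm([
  {"tx":0,"ty":0,"tz":-0.4,"ax":0,"ay":0,"az":0},
  {"tx":0,"ty":0,"tz":-0.4,"ax":0,"ay":0,"az":0},
  {"tx":0,"ty":0,"tz":-0.4,"ax":0,"ay":0,"az":0},
  {"tx":0,"ty":0,"tz":-0.4,"ax":0,"ay":0,"az":0},
  {"tx":0,"ty":0,"tz":-0.4,"ax":0,"ay":0,"az":0},
])

```text
time: 1.75
tcp_pos: [0.4321, 0.1645, 0.077]
orientation: [2.325, 2.113, -0.0]
force: [0.4, 0.3, 0.2]
width: 0.0854
gripper_force: 0.0
```

Request:
jog_arm([
  {"tx":0,"ty":-0.006,"tz":-0.11,"ax":0,"ay":0,"az":0},
  {"tx":0,"ty":-0.006,"tz":-0.16,"ax":0,"ay":0,"az":0},
  {"tx":0,"ty":-0.006,"tz":-0.21,"ax":0,"ay":0,"az":0},
  {"tx":0,"ty":-0.006,"tz":-0.21,"ax":0,"ay":0,"az":0},
  {"tx":0,"ty":-0.006,"tz":-0.21,"ax":0,"ay":0,"az":0},
])

```text
time: 2.25
tcp_pos: [0.4328, 0.1631, 0.015]
orientation: [2.325, 2.112, 0.003]
force: [0.0, -0.4, 0.2]
width: 0.0854
gripper_force: 0.0
```

Request:
jog_arm([
  {"tx":0,"ty":0,"tz":0,"ax":0,"ay":0,"az":0},
  {"tx":0,"ty":0,"tz":0,"ax":0,"ay":0,"az":0},
  {"tx":0,"ty":0,"tz":0,"ax":0,"ay":0,"az":0},
  {"tx":0,"ty":0,"tz":0,"ax":0,"ay":0,"az":0},
  {"tx":0,"ty":0,"tz":0,"ax":0,"ay":0,"az":0},
], claw=255, grip_force=40)

```text
time: 2.75
tcp_pos: [0.432, 0.1627, 0.0143]
orientation: [-2.325, -2.112, -0.001]
force: [-2.5, -0.9, 12.1]
width: 0.0248
gripper_force: 32.9
```

```bash
python3 - <<'E'
from h import *
s=snap('wrist');t=snap('scene');print(arm.state()['width'],arm.state()['gripper_force'],arm.state()['force'])
cv2.imwrite('pics/c1.png',np.hstack([cv2.resize(s['frame'][200:480,160:480],(400,350)),cv2.resize(t['frame'][190:340,300:470],(397,350),interpolation=2)]))
E
```

```text
0.024879087145693105 32.585842902819024 [-2.23520772e+00  3.82978295e-03  1.14761855e+01]
```

View pics/c1.png

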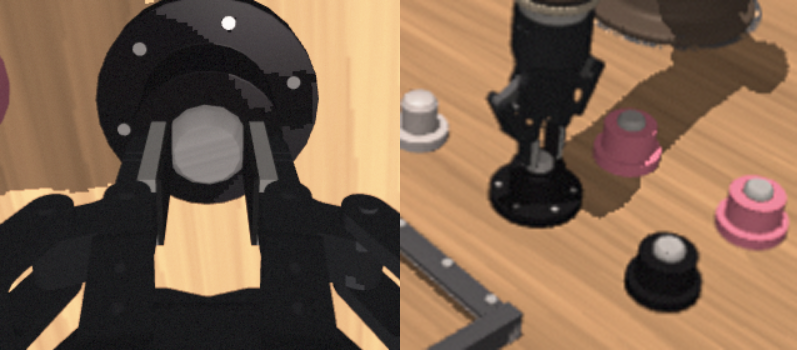

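```bash
python3 - <<'E'
from h import *
s=load('wrist');st=arm.state();p=st['tcp_pos'];M=R.from_rotvec(st['orientation']).as_matrix();print(p,s['xyz'])
for dz in(0,.01,.02,.03,.04): print(dz,w2px(s,[p-M[:,2]*dz+M[:,1]*q for q in(-.0125,.0125)]).round().tolist())
print('spigot top',w2px(s,[[.432,.1625,.053],[.432,.1625,.014]]))
E
```

```text
[0.43203167 0.16275724 0.01438443] [0.43969126 0.24537538 0.19043495]
0 [[302.0, 283.0], [349.0, 283.0]]
0.01 [[301.0, 292.0], [351.0, 292.0]]
0.02 [[300.0, 301.0], [352.0, 301.0]]
0.03 [[298.0, 312.0], [353.0, 312.0]]
0.04 [[297.0, 323.0], [355.0, 323.0]]
spigot top [[325.91581995 322.16725502]
 [325.80612853 283.32170033]]
```

```bash
python3 - <<'E'
from h import *
s=load('wrist');st=arm.state();p=st['tcp_pos'];M=R.from_rotvec(st['orientation']).as_matrix()
# open-state tips seen at u 207..220 / 431..444, v 315 (same pixels in any pose); pad near edge is +11 mm along tool x
for dz in(0,.013,.02,.03,.04,.05):
  print(dz,w2px(s,[p-M[:,2]*dz+M[:,1]*q+M[:,0]*e for q,e in((-.0427,-.011),(-.0427,.011),(.0427,.011),(-.015,.011),(-.015,-.011))]).round().tolist())
f=s['frame'][270:400,250:400]; cv2.imwrite('pics/c2.png',cv2.resize(cv2.convertScaleAbs(f,alpha=2.2,beta=10),(690,598),interpolation=2))
E
```

```text
0 [[247.0, 302.0], [244.0, 264.0], [408.0, 264.0], [297.0, 264.0], [298.0, 302.0]]
0.013 [[242.0, 314.0], [238.0, 274.0], [413.0, 274.0], [295.0, 274.0], [296.0, 314.0]]
0.02 [[239.0, 321.0], [235.0, 280.0], [417.0, 280.0], [294.0, 280.0], [295.0, 321.0]]
0.03 [[234.0, 333.0], [230.0, 290.0], [422.0, 290.0], [292.0, 290.0], [293.0, 333.0]]
0.04 [[228.0, 345.0], [224.0, 300.0], [428.0, 300.0], [290.0, 300.0], [292.0, 345.0]]
0.05 [[222.0, 360.0], [217.0, 312.0], [435.0, 312.0], [288.0, 312.0], [289.0, 360.0]]
```

View pics/c2.png

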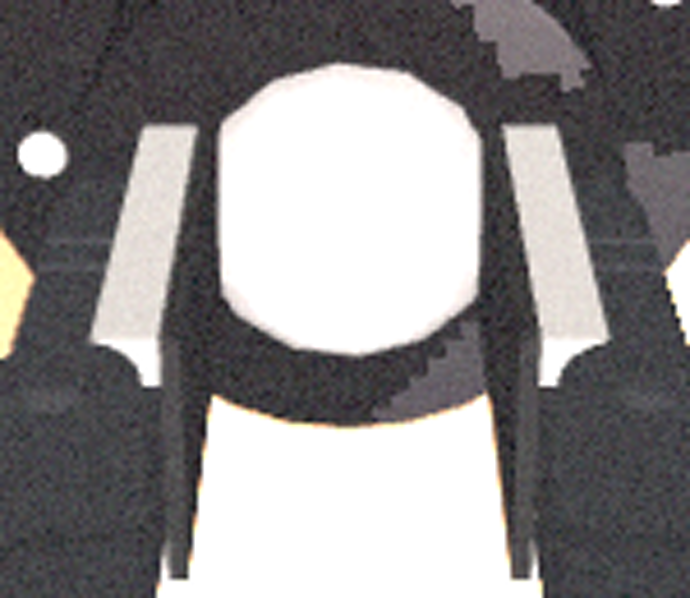

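The tool-tip geometry seen by the wrist camera is that the real fingertips sit about 35 mm behind the reported TCP. The fingers pinched the spigot's chamfer at (346,210) in the crop, and the part has not moved. I'll open, go about 32 mm lower and watch the force.

Request:
jog_arm([
  {"tx":0,"ty":0,"tz":0,"ax":0,"ay":0,"az":0},
  {"tx":0,"ty":0,"tz":0,"ax":0,"ay":0,"az":0},
  {"tx":0,"ty":0,"tz":0,"ax":0,"ay":0,"az":0},
  {"tx":0,"ty":0,"tz":0,"ax":0,"ay":0,"az":0},
  {"tx":0,"ty":0,"tz":0,"ax":0,"ay":0,"az":0},
], claw=0)

```text
time: 3.35
tcp_pos: [0.4318, 0.1624, 0.0135]
orientation: [2.325, 2.113, -0.0]
force: [0.1, 0.2, -0.1]
width: 0.0855
gripper_force: 0.0
```

Request:
jog_arm([
  {"tx":0,"ty":0,"tz":-0.03,"ax":0,"ay":0,"az":0},
  {"tx":0,"ty":0,"tz":-0.06,"ax":0,"ay":0,"az":0},
  {"tx":0,"ty":0,"tz":-0.1,"ax":0,"ay":0,"az":0},
  {"tx":0,"ty":0,"tz":-0.1,"ax":0,"ay":0,"az":0},
  {"tx":0,"ty":0,"tz":-0.1,"ax":0,"ay":0,"az":0},
])

```text
time: 3.85
tcp_pos: [0.4314, 0.1621, -0.0171]
orientation: [-2.325, -2.112, 0.002]
force: [0.3, -0.7, -0.1]
width: 0.0854
gripper_force: 0.0
```

Request:
jog_arm([
  {"tx":0,"ty":0,"tz":0,"ax":0,"ay":0,"az":0},
  {"tx":0,"ty":0,"tz":0,"ax":0,"ay":0,"az":0},
  {"tx":0,"ty":0,"tz":0,"ax":0,"ay":0,"az":0},
  {"tx":0,"ty":0,"tz":0,"ax":0,"ay":0,"az":0},
  {"tx":0,"ty":0,"tz":0,"ax":0,"ay":0,"az":0},
], claw=255, grip_force=40)

```text
time: 4.35
tcp_pos: [0.432, 0.1626, -0.0159]
orientation: [-2.325, -2.112, -0.001]
force: [-1.2, -1.4, 6.1]
width: 0.0546
gripper_force: 41.8
```

Request:
jog_arm([
  {"tx":0,"ty":0,"tz":0.1,"ax":0,"ay":0,"az":0},
  {"tx":0,"ty":0,"tz":0.22,"ax":0,"ay":0,"az":0},
  {"tx":0,"ty":0,"tz":0.35,"ax":0,"ay":0,"az":0},
  {"tx":0,"ty":0,"tz":0.45,"ax":0,"ay":0,"az":0},
  {"tx":0,"ty":0,"tz":0.5,"ax":0,"ay":0,"az":0},
])

```text
time: 4.85
tcp_pos: [0.4328, 0.163, 0.1362]
orientation: [2.325, 2.112, 0.006]
force: [0.4, 0.7, -1.4]
width: 0.0547
gripper_force: 43.5
```

Request:
jog_arm([
  {"tx":0.07,"ty":-0.075,"tz":0,"ax":0,"ay":0,"az":0},
  {"tx":0.15,"ty":-0.16,"tz":0,"ax":0,"ay":0,"az":0},
  {"tx":0.23,"ty":-0.25,"tz":0,"ax":0,"ay":0,"az":0},
  {"tx":0.31,"ty":-0.33,"tz":0,"ax":0,"ay":0,"az":0},
  {"tx":0.38,"ty":-0.41,"tz":0,"ax":0,"ay":0,"az":0},
])

```text
time: 5.35
tcp_pos: [0.5466, 0.0385, 0.1335]
orientation: [2.325, 2.113, 0.0]
force: [0.6, -0.0, -2.2]
width: 0.0549
gripper_force: 43.6
```

```bash
python3 - <<'E'
from h import *
s=snap('wrist','w2.png');st=arm.state();print(st['tcp_pos'],st['width'],st['force'],st['gripper_force'])
E
```

```text
[0.54976957 0.0333502  0.13400544] 0.05480160141903575 [ 3.69800496 -3.93908463  0.1346025 ] 43.590102195739746
```

View pics/w2.png

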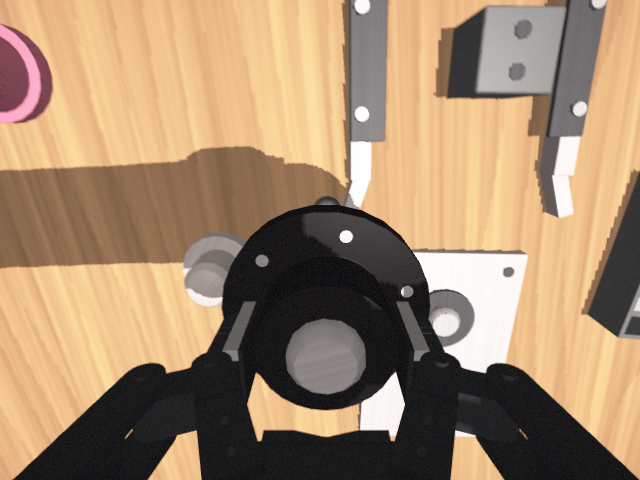

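The adapter is held level and centred, with its spigot at (325,357). The sled spigot shows at (444,322), the guide mouth lips at (358,190) and (563,195), and the block at (520,55).

```bash
python3 - <<'E'
from h import *
s=load('wrist');g=lambda u,v,z:px2w(s,u,v,z)[:2].round(4)
print('cam',s['xyz'])
print('held spigot',g(325,353,.203),'sled spig',g(445,322,.023),'seat',g(444,317,.014),'corner',g(526,253,.01),'screw',g(508,272,.01))
gray=cv2.cvtColor(s['frame'],cv2.COLOR_BGR2GRAY)
print('rail screws near',g(362,6,.024),g(362,114,.024),'far',g(598,2,.024),g(579,108,.024))
print('block',[g(*p,.06) for p in((487,6),(566,6),(557,95),(477,93))])
print(w2px(s,[[.643,-.064,.023],[.6455,-.0665,.023]]))
E
```

```text
cam [0.5543025  0.12124283 0.30957618]
held spigot [0.5469 0.0448] sled spig [ 0.645 -0.062] seat [ 0.6469 -0.0623] corner [ 0.7197 -0.0074] screw [ 0.705  -0.0243]
rail screws near [0.5861 0.1913] [0.5816 0.1216] far [0.7473 0.1794] [0.7424 0.111 ]
block [array([0.6565, 0.1757]), array([0.7039, 0.1715]), array([0.7035, 0.1216]), array([0.6521, 0.1274])]
[[442.75420748 324.1496956 ]
 [445.49901043 326.31642907]]
```

Request:
jog_arm([
  {"tx":0.1,"ty":-0.1,"tz":0,"ax":0,"ay":0,"az":0},
  {"tx":0.2,"ty":-0.2,"tz":0,"ax":0,"ay":0,"az":0},
  {"tx":0.29,"ty":-0.3,"tz":0,"ax":0,"ay":0,"az":0},
  {"tx":0.33,"ty":-0.343,"tz":0,"ax":0,"ay":0,"az":0},
  {"tx":0.33,"ty":-0.343,"tz":0,"ax":0,"ay":0,"az":0},
])

```text
time: 5.9
tcp_pos: [0.6455, -0.0667, 0.133]
orientation: [2.328, 2.107, -0.002]
force: [-0.7, 1.0, -1.2]
width: 0.0545
gripper_force: 43.7
```

Request:
jog_arm([
  {"tx":0,"ty":0,"tz":-0.12,"ax":0,"ay":0,"az":0},
  {"tx":0,"ty":0,"tz":-0.24,"ax":0,"ay":0,"az":0},
  {"tx":0,"ty":0,"tz":-0.34,"ax":0,"ay":0,"az":0},
  {"tx":0,"ty":0,"tz":-0.39,"ax":0,"ay":0,"az":0},
  {"tx":0,"ty":0,"tz":-0.39,"ax":0,"ay":0,"az":0},
])

```text
time: 6.4
tcp_pos: [0.6428, -0.0622, 0.0145]
orientation: [-2.322, -2.111, 0.005]
force: [-0.2, 0.1, -2.1]
width: 0.0547
gripper_force: 43.8
```

Request:
jog_arm([
  {"tx":0,"ty":0,"tz":-0.01,"ax":0,"ay":0,"az":0},
  {"tx":0,"ty":0,"tz":-0.02,"ax":0,"ay":0,"az":0},
  {"tx":0,"ty":0,"tz":-0.03,"ax":0,"ay":0,"az":0},
  {"tx":0,"ty":0,"tz":-0.035,"ax":0,"ay":0,"az":0},
  {"tx":0,"ty":0,"tz":-0.035,"ax":0,"ay":0,"az":0},
])

```text
time: 6.9
tcp_pos: [0.6449, -0.0633, 0.0063]
orientation: [2.325, 2.113, 0.0]
force: [-0.4, 0.4, -1.2]
width: 0.0551
gripper_force: 43.8
```

Request:
jog_arm([
  {"tx":0,"ty":0,"tz":-0.008,"ax":0,"ay":0,"az":0},
  {"tx":0,"ty":0,"tz":-0.016,"ax":0,"ay":0,"az":0},
  {"tx":0,"ty":0,"tz":-0.024,"ax":0,"ay":0,"az":0},
  {"tx":0,"ty":0,"tz":-0.028,"ax":0,"ay":0,"az":0},
  {"tx":0,"ty":0,"tz":-0.028,"ax":0,"ay":0,"az":0},
])

```text
time: 7.4
tcp_pos: [0.6447, -0.0634, -0.0018]
orientation: [-2.325, -2.112, -0.0]
force: [-3.1, 0.7, 4.9]
width: 0.0547
gripper_force: 44.3
```

Request:
jog_arm([
  {"tx":0,"ty":0,"tz":0,"ax":0,"ay":0,"az":0},
  {"tx":0,"ty":0,"tz":0,"ax":0,"ay":0,"az":0},
  {"tx":0,"ty":0,"tz":0,"ax":0,"ay":0,"az":0},
  {"tx":0,"ty":0,"tz":0,"ax":0,"ay":0,"az":0},
  {"tx":0,"ty":0,"tz":0.02,"ax":0,"ay":0,"az":0},
], claw=0)

```text
time: 7.9
tcp_pos: [0.6442, -0.0633, 0.0031]
orientation: [-2.324, -2.112, 0.002]
force: [0.4, 0.3, -0.3]
width: 0.0858
gripper_force: 0.0
```

Request:
jog_arm([
  {"tx":0,"ty":0,"tz":0.1,"ax":0,"ay":0,"az":0},
  {"tx":0,"ty":0,"tz":0.25,"ax":0,"ay":0,"az":0},
  {"tx":0,"ty":0,"tz":0.4,"ax":0,"ay":0,"az":0},
  {"tx":0,"ty":0,"tz":0.5,"ax":0,"ay":0,"az":0},
  {"tx":0,"ty":0,"tz":0.5,"ax":0,"ay":0,"az":0},
])

```text
time: 8.4
tcp_pos: [0.6477, -0.0641, 0.1595]
orientation: [2.321, 2.108, 0.01]
force: [0.2, -0.0, -0.4]
width: 0.0856
gripper_force: 0.0
```

```bash
python3 - <<'E'
from fit import *
s=snap('wrist','w3.png');print(s['xyz'],arm.state()['tcp_pos'])
for z0 in (.010,.014,.018,.022):
    d=w2px(s,[[.645,-.0635,z0+.053]]);u,v=w2px(s,[[.645,-.0635+.03,z0+.014]])[0]
    m=blob(s['frame'],u,v,dark); print(z0,m.sum(),fit(s,m,.645,-.0635,94,z0=z0))
print(px2w(s,*w2px(s,[[.645,-.0635,.067]])[0],.067))
S=snap('scene');cv2.imwrite('pics/c3.png',np.hstack([s['frame'][60:420,140:500],cv2.resize(S['frame'][180:340,170:330],(360,360),interpolation=2)]))
E
```

```text
[0.65394866 0.01859339 0.33560712] [ 0.6463495  -0.06367442  0.1567175 ]
0.01 9004.0 (array([644.34883091, -65.09954936,  95.37966206]), np.float64(0.009458667509943619))
0.014 9004.0 (array([644.47281479, -64.0305583 ,  94.19988086]), np.float64(0.009651138246585034))
0.018 9004.0 (array([644.58261794, -62.93091568,  92.9595722 ]), np.float64(0.009508431850168031))
0.022 9004.0 (array([644.71443614, -61.86699083,  91.70214512]), np.float64(0.00950942139528732))
[ 0.645  -0.0635  0.067 ]
```

View pics/c3.png

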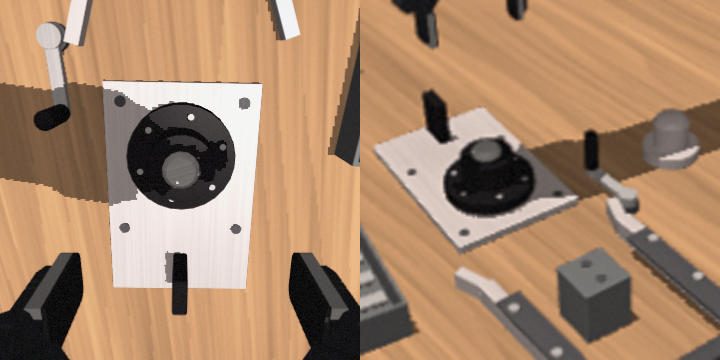

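Adapter2 is seated flush: the fitted diameter of 94.2 at seat height matches 93.9 on the bench, and its axis is about (0.6445,-0.064). The catch knob is open at (52,117) in the crop. Next is adapter4.

Request:
jog_arm([
  {"tx":-0.06,"ty":0.12,"tz":0,"ax":0,"ay":0,"az":0},
  {"tx":-0.13,"ty":0.26,"tz":0,"ax":0,"ay":0,"az":0},
  {"tx":-0.2,"ty":0.4,"tz":0,"ax":0,"ay":0,"az":0},
  {"tx":-0.27,"ty":0.54,"tz":0,"ax":0,"ay":0,"az":0},
  {"tx":-0.34,"ty":0.66,"tz":0,"ax":0,"ay":0,"az":0},
])

```text
time: 9.0
tcp_pos: [0.5406, 0.1368, 0.1522]
orientation: [-2.323, -2.113, 0.004]
force: [0.7, -0.0, 0.4]
width: 0.0856
gripper_force: 0.0
```

Request:
jog_arm([
  {"tx":-0.07,"ty":0.14,"tz":0,"ax":0,"ay":0,"az":0},
  {"tx":-0.14,"ty":0.28,"tz":0,"ax":0,"ay":0,"az":0},
  {"tx":-0.21,"ty":0.42,"tz":0,"ax":0,"ay":0,"az":0},
  {"tx":-0.28,"ty":0.55,"tz":0,"ax":0,"ay":0,"az":0},
  {"tx":-0.343,"ty":0.64,"tz":0,"ax":0,"ay":0,"az":0},
])

```text
time: 9.5
tcp_pos: [0.4372, 0.3291, 0.1522]
orientation: [-2.322, -2.115, 0.004]
force: [0.2, 0.4, -0.3]
width: 0.0858
gripper_force: 0.0
```

Request:
jog_arm([
  {"tx":0,"ty":0,"tz":0,"ax":0,"ay":0,"az":0},
  {"tx":0,"ty":0,"tz":0,"ax":0,"ay":0,"az":0},
  {"tx":0,"ty":0,"tz":0,"ax":0,"ay":0,"az":0},
])

```text
time: 9.8
tcp_pos: [0.4404, 0.325, 0.153]
orientation: [2.326, 2.11, -0.002]
force: [0.3, -0.3, -0.4]
width: 0.0852
gripper_force: 0.0
```

```bash
python3 - <<'E'
from fit import *
s=snap('wrist','w4.png');print(s['xyz'],arm.state()['tcp_pos'])
u,v=w2px(s,[[.44,.328+.025,.014]])[0]
m=blob(s['frame'],u,v,dark); print(m.sum(),fit(s,m,.44,.328,70))
cv2.imwrite('pics/c4.png',s['frame'][60:420,140:500])
E
```

```text
[0.44827968 0.40804084 0.32892938] [0.44063036 0.32491777 0.15323556]
5101.0 (array([439.47511598, 330.86046816,  70.14045486]), np.float64(0.018333086287432132))
```

View pics/c4.png

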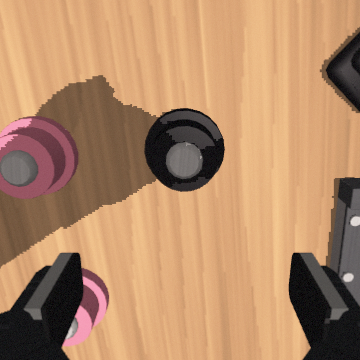

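Adapter4 is alone between the fingers at crop (184,150), and the pink look-alike at crop (18,165) is clear of them. Descending and gripping.

Request:
jog_arm([
  {"tx":-0.003,"ty":0.017,"tz":-0.1,"ax":0,"ay":0,"az":0},
  {"tx":-0.003,"ty":0.017,"tz":-0.2,"ax":0,"ay":0,"az":0},
  {"tx":-0.003,"ty":0.017,"tz":-0.28,"ax":0,"ay":0,"az":0},
  {"tx":-0.003,"ty":0.017,"tz":-0.32,"ax":0,"ay":0,"az":0},
  {"tx":-0.003,"ty":0.017,"tz":-0.32,"ax":0,"ay":0,"az":0},
])

```text
time: 10.35
tcp_pos: [0.4388, 0.33, 0.0563]
orientation: [2.327, 2.11, -0.005]
force: [-0.4, 0.2, -0.1]
width: 0.0856
gripper_force: 0.0
```

Request:
jog_arm([
  {"tx":0,"ty":0,"tz":-0.06,"ax":0,"ay":0,"az":0},
  {"tx":0,"ty":0,"tz":-0.12,"ax":0,"ay":0,"az":0},
  {"tx":0,"ty":0,"tz":-0.18,"ax":0,"ay":0,"az":0},
  {"tx":0,"ty":0,"tz":-0.24,"ax":0,"ay":0,"az":0},
  {"tx":0,"ty":0,"tz":-0.24,"ax":0,"ay":0,"az":0},
])

```text
time: 10.85
tcp_pos: [0.4389, 0.331, -0.0149]
orientation: [2.326, 2.112, -0.003]
force: [0.4, -0.0, -0.1]
width: 0.0856
gripper_force: 0.0
```

Request:
jog_arm([
  {"tx":0,"ty":0,"tz":0,"ax":0,"ay":0,"az":0},
  {"tx":0,"ty":0,"tz":0,"ax":0,"ay":0,"az":0},
  {"tx":0,"ty":0,"tz":0,"ax":0,"ay":0,"az":0},
  {"tx":0,"ty":0,"tz":0,"ax":0,"ay":0,"az":0},
  {"tx":0,"ty":0,"tz":0,"ax":0,"ay":0,"az":0},
], claw=255)

```text
time: 11.35
tcp_pos: [0.4401, 0.3323, -0.0126]
orientation: [-2.325, -2.112, -0.004]
force: [0.8, -0.3, 5.6]
width: 0.0549
gripper_force: 41.4
```

Request:
jog_arm([
  {"tx":0,"ty":0,"tz":0.1,"ax":0,"ay":0,"az":0},
  {"tx":0,"ty":0,"tz":0.25,"ax":0,"ay":0,"az":0},
  {"tx":0,"ty":0,"tz":0.4,"ax":0,"ay":0,"az":0},
  {"tx":0,"ty":0,"tz":0.54,"ax":0,"ay":0,"az":0},
  {"tx":0,"ty":0,"tz":0.6,"ax":0,"ay":0,"az":0},
])

```text
time: 11.85
tcp_pos: [0.4408, 0.3327, 0.1709]
orientation: [-2.325, -2.111, -0.011]
force: [-0.2, -0.0, -1.8]
width: 0.0546
gripper_force: 43.0
```

Request:
jog_arm([
  {"tx":0.06,"ty":-0.12,"tz":0,"ax":0,"ay":0,"az":0},
  {"tx":0.13,"ty":-0.26,"tz":0,"ax":0,"ay":0,"az":0},
  {"tx":0.2,"ty":-0.4,"tz":0,"ax":0,"ay":0,"az":0},
  {"tx":0.27,"ty":-0.54,"tz":0,"ax":0,"ay":0,"az":0},
  {"tx":0.34,"ty":-0.66,"tz":0,"ax":0,"ay":0,"az":0},
])

```text
time: 12.35
tcp_pos: [0.5418, 0.1312, 0.167]
orientation: [2.326, 2.111, 0.002]
force: [1.0, 1.4, -0.3]
width: 0.0546
gripper_force: 43.0
```

Request:
jog_arm([
  {"tx":0.07,"ty":-0.14,"tz":0,"ax":0,"ay":0,"az":0},
  {"tx":0.14,"ty":-0.28,"tz":0,"ax":0,"ay":0,"az":0},
  {"tx":0.21,"ty":-0.42,"tz":0,"ax":0,"ay":0,"az":0},
  {"tx":0.28,"ty":-0.55,"tz":0,"ax":0,"ay":0,"az":0},
  {"tx":0.343,"ty":-0.653,"tz":0,"ax":0,"ay":0,"az":0},
])

```text
time: 12.85
tcp_pos: [0.6446, -0.0654, 0.1669]
orientation: [2.326, 2.109, 0.001]
force: [0.6, 0.6, -1.0]
width: 0.0549
gripper_force: 43.0
```

Request:
jog_arm([
  {"tx":0,"ty":0,"tz":0,"ax":0,"ay":0,"az":0},
  {"tx":0,"ty":0,"tz":0,"ax":0,"ay":0,"az":0},
  {"tx":0,"ty":0,"tz":0,"ax":0,"ay":0,"az":0},
  {"tx":0,"ty":0,"tz":0,"ax":0,"ay":0,"az":0},
])

```text
time: 13.25
tcp_pos: [0.6437, -0.0603, 0.166]
orientation: [-2.322, -2.115, -0.001]
force: [-0.1, 0.3, -1.3]
width: 0.0548
gripper_force: 43.0
```

```bash
python3 - <<'E'
from fit import *
s=snap('wrist','w5.png');print(s['xyz'],arm.state()['tcp_pos'],arm.state()['force'],arm.state()['width'])
T=snap('top','top5.png')
cv2.imwrite('pics/c5.png',np.hstack([s['frame'][60:480,120:520],cv2.resize(T['frame'][130:260,230:440],(400,248)).repeat(1,0) if 0 else cv2.copyMakeBorder(cv2.resize(T['frame'][130:260,230:440],(400,248),interpolation=2),0,172,0,0,0)]))
E
```

```text
[0.6511761  0.02228925 0.34211959] [ 0.64370651 -0.06043781  0.1659919 ] [ 0.20209501  0.563159   -1.19612964] 0.05472598176536907
```

View pics/c5.png

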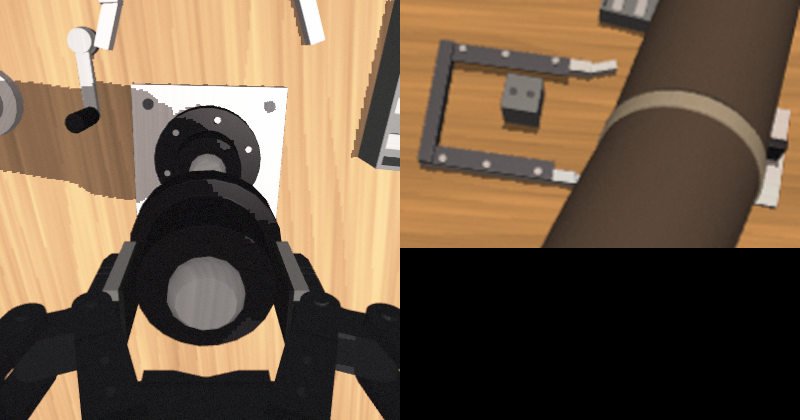

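Adapter4 is held level above the stack, with adapter2's spigot behind it at crop (207,165). The block is still in the channel. Lowering.

Request:
jog_arm([
  {"tx":0.003,"ty":-0.012,"tz":-0.1,"ax":0,"ay":0,"az":0},
  {"tx":0.003,"ty":-0.012,"tz":-0.2,"ax":0,"ay":0,"az":0},
  {"tx":0.003,"ty":-0.012,"tz":-0.3,"ax":0,"ay":0,"az":0},
  {"tx":0.003,"ty":-0.012,"tz":-0.35,"ax":0,"ay":0,"az":0},
  {"tx":0.003,"ty":-0.012,"tz":-0.35,"ax":0,"ay":0,"az":0},
])

```text
time: 13.85
tcp_pos: [0.6433, -0.065, 0.0587]
orientation: [-2.322, -2.112, 0.004]
force: [-0.8, 0.5, -1.4]
width: 0.0548
gripper_force: 43.0
```

Request:
jog_arm([
  {"tx":0,"ty":0,"tz":-0.01,"ax":0,"ay":0,"az":0},
  {"tx":0,"ty":0,"tz":-0.02,"ax":0,"ay":0,"az":0},
  {"tx":0,"ty":0,"tz":-0.03,"ax":0,"ay":0,"az":0},
  {"tx":0,"ty":0,"tz":-0.03,"ax":0,"ay":0,"az":0},
  {"tx":0,"ty":0,"tz":-0.03,"ax":0,"ay":0,"az":0},
])

```text
time: 14.35
tcp_pos: [0.6451, -0.0657, 0.0521]
orientation: [2.325, 2.112, 0.001]
force: [0.4, 0.8, -1.3]
width: 0.0543
gripper_force: 43.0
```

Request:
jog_arm([
  {"tx":0,"ty":0.003,"tz":-0.008,"ax":0,"ay":0,"az":0},
  {"tx":0,"ty":0.003,"tz":-0.016,"ax":0,"ay":0,"az":0},
  {"tx":0,"ty":0.003,"tz":-0.024,"ax":0,"ay":0,"az":0},
  {"tx":0,"ty":0.003,"tz":-0.028,"ax":0,"ay":0,"az":0},
  {"tx":0,"ty":0.003,"tz":-0.028,"ax":0,"ay":0,"az":0},
])

```text
time: 14.85
tcp_pos: [0.6451, -0.0642, 0.0454]
orientation: [-2.324, -2.113, -0.003]
force: [-5.7, 3.4, 18.3]
width: 0.0546
gripper_force: 44.9
```

Request:
jog_arm([
  {"tx":0,"ty":0,"tz":0.004,"ax":0,"ay":0,"az":0},
  {"tx":0,"ty":0,"tz":0.004,"ax":0,"ay":0,"az":0},
  {"tx":0,"ty":0,"tz":0.004,"ax":0,"ay":0,"az":0},
  {"tx":0,"ty":0,"tz":0.004,"ax":0,"ay":0,"az":0},
  {"tx":0,"ty":0,"tz":0.02,"ax":0,"ay":0,"az":0},
], claw=0)

```text
time: 15.35
tcp_pos: [0.6442, -0.0649, 0.0485]
orientation: [-2.325, -2.112, 0.002]
force: [-0.1, 0.5, -0.2]
width: 0.0855
gripper_force: 0.0
```

Request:
jog_arm([
  {"tx":0,"ty":0,"tz":0.1,"ax":0,"ay":0,"az":0},
  {"tx":0,"ty":0,"tz":0.25,"ax":0,"ay":0,"az":0},
  {"tx":0,"ty":0,"tz":0.4,"ax":0,"ay":0,"az":0},
  {"tx":0,"ty":0,"tz":0.4,"ax":0,"ay":0,"az":0},
  {"tx":0,"ty":0,"tz":0.4,"ax":0,"ay":0,"az":0},
])

```text
time: 15.85
tcp_pos: [0.6455, -0.065, 0.1707]
orientation: [2.324, 2.112, 0.003]
force: [-0.3, -0.2, -0.9]
width: 0.0855
gripper_force: 0.0
```

```bash
python3 - <<'E'
from fit import *
s=snap('wrist','w6.png');print(s['xyz'],arm.state()['tcp_pos'])
def sil2(x,y,z4):
    return np.maximum(sil(s,x,y,94.2,z0=.014),sil(s,x,y,70.1,z0=z4))
u,v=w2px(s,[[.645,-.0635+.03,.028]])[0]
m=blob(s['frame'],u,v,dark)
f=lambda p:(lambda a:1-np.minimum(a,m).sum()/np.maximum(a,m).sum())(np.maximum(sil(s,p[0]/1e3,p[1]/1e3,94.2,z0=.014),sil(s,p[2]/1e3,p[3]/1e3,70.1,z0=p[4]/1e3)))
r=minimize(f,[645,-64,645,-64,62],method='Nelder-Mead',options=dict(initial_simplex=np.array([645,-64,645,-64,60])+np.vstack([np.zeros(5),5*np.eye(5)]),xatol=.2,fatol=1e-4));print(r.x,r.fun)
S=snap('scene');T=load('top')
u,v=w2px(T,[[.449,.003,.05]])[0]
cv2.imwrite('pics/c6.png',np.hstack([s['frame'][60:420,140:500],cv2.resize(S['frame'][180:340,170:330],(360,360),interpolation=2)]))
E
```

```text
[0.65274925 0.01773162 0.34684315] [ 0.64458743 -0.06470082  0.16921366]
[644.48255894 -64.11289603 645.08152293 -62.92938034  61.9336949 ] 0.011632004910748672
```

View pics/c6.png

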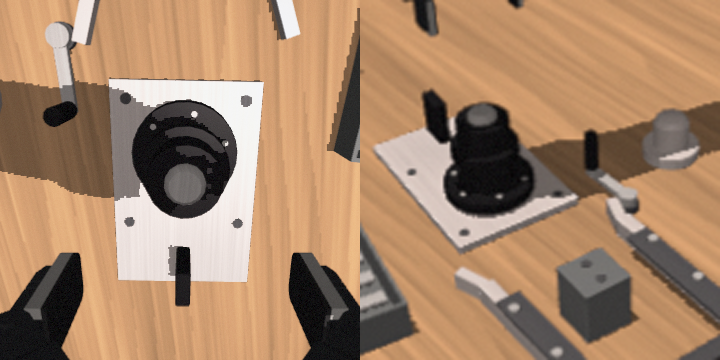

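```bash
python3 - <<'E'
from fit import *
S=load('scene')
for z in(.067,.111,.115): print(z,w2px(S,[[.6446,-.064,z]]))
f=S['frame'][180:340,170:330]; g=cv2.cvtColor(f,cv2.COLOR_BGR2GRAY)
print('upper spigot blob rows/cols', [ (int(c),int(r),int(g[r,c])) for r in range(42,66,2) for c in (54,)])
W=np.array(cv2.imread('pics/w1b.png'));T=cv2.imread('pics/top0.png')
E
```

```text
0.067 [[225.44227547 244.17023648]]
0.111 [[223.88176429 228.4356589 ]]
0.115 [[223.73744228 226.9701619 ]]
upper spigot blob rows/cols [(54, 42, 157), (54, 44, 151), (54, 46, 88), (54, 48, 90), (54, 50, 89), (54, 52, 108), (54, 54, 105), (54, 56, 35), (54, 58, 23), (54, 60, 17), (54, 62, 16), (54, 64, 17)]
```

Request:
jog_arm([
  {"tx":-0.12,"ty":0.05,"tz":0,"ax":0,"ay":0,"az":0},
  {"tx":-0.26,"ty":0.1,"tz":0,"ax":0,"ay":0,"az":0},
  {"tx":-0.4,"ty":0.15,"tz":0,"ax":0,"ay":0,"az":0},
  {"tx":-0.53,"ty":0.19,"tz":0,"ax":0,"ay":0,"az":0},
  {"tx":-0.65,"ty":0.23,"tz":0,"ax":0,"ay":0,"az":0},
])

```text
time: 16.45
tcp_pos: [0.4469, 0.0045, 0.1677]
orientation: [-2.324, -2.112, 0.004]
force: [0.3, 0.2, 0.1]
width: 0.0856
gripper_force: 0.0
```

Request:
jog_arm([
  {"tx":0,"ty":0,"tz":0,"ax":0,"ay":0,"az":0},
  {"tx":0,"ty":0,"tz":0,"ax":0,"ay":0,"az":0},
  {"tx":0,"ty":0,"tz":0,"ax":0,"ay":0,"az":0},
])

```text
time: 16.75
tcp_pos: [0.4505, 0.0039, 0.169]
orientation: [2.325, 2.112, -0.001]
force: [1.0, -0.8, -0.8]
width: 0.0852
gripper_force: 0.0
```

```bash
python3 - <<'E'
from fit import *
s=snap('wrist','w7.png');print(s['xyz'],arm.state()['tcp_pos'])
u,v=w2px(s,[[.449,.008,.04]])[0]; print(u,v,s['frame'][int(v),int(u)])
f=s['frame'].astype(int); m0=(f.max(2)-f.min(2)<28)&(f.max(2)>60)
lab=cv2.connectedComponents(m0.astype(np.uint8))[1]; l=lab[int(v),int(u)]; m=(lab==l).astype(float); ys,xs=np.nonzero(m); print(m.sum(),xs.min(),xs.max(),ys.min(),ys.max())
print(fit(s,m,.449,.006,63,hub=40,sp=28))
cv2.imwrite('pics/c7.png',s['frame'][100:420,160:480])
E
```

```text
[0.45819313 0.08681072 0.34502888] [0.45060006 0.00373237 0.16901693]
323.4808575612432 214.7428695045362 [128 131 139]
3553.0 289 356 176 243
(array([447.53303629,   4.51348039,  62.3437984 ]), np.float64(0.0177023557092455))
```

View pics/c7.png

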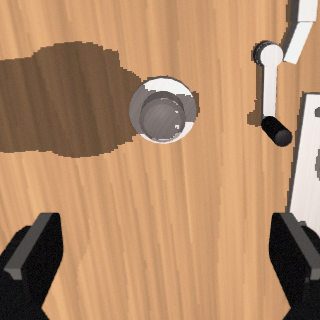

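The cap is between the fingers at crop (163,110). The catch arm is open, with its knob at crop (277,130). Picking up the cap.

Request:
jog_arm([
  {"tx":-0.01,"ty":0.003,"tz":-0.1,"ax":0,"ay":0,"az":0},
  {"tx":-0.01,"ty":0.003,"tz":-0.22,"ax":0,"ay":0,"az":0},
  {"tx":-0.01,"ty":0.003,"tz":-0.33,"ax":0,"ay":0,"az":0},
  {"tx":-0.01,"ty":0.003,"tz":-0.37,"ax":0,"ay":0,"az":0},
  {"tx":-0.01,"ty":0.003,"tz":-0.37,"ax":0,"ay":0,"az":0},
])

```text
time: 17.3
tcp_pos: [0.4461, 0.0041, 0.0568]
orientation: [-2.326, -2.111, 0.006]
force: [0.6, 0.1, 1.1]
width: 0.085
gripper_force: 0.0
```

Request:
jog_arm([
  {"tx":0,"ty":0,"tz":-0.06,"ax":0,"ay":0,"az":0},
  {"tx":0,"ty":0,"tz":-0.12,"ax":0,"ay":0,"az":0},
  {"tx":0,"ty":0,"tz":-0.18,"ax":0,"ay":0,"az":0},
  {"tx":0,"ty":0,"tz":-0.24,"ax":0,"ay":0,"az":0},
  {"tx":0,"ty":0,"tz":-0.24,"ax":0,"ay":0,"az":0},
])

```text
time: 17.8
tcp_pos: [0.4471, 0.0049, -0.0139]
orientation: [-2.325, -2.112, 0.001]
force: [-0.3, -0.5, 0.6]
width: 0.0852
gripper_force: 0.0
```

Request:
jog_arm([
  {"tx":0,"ty":0,"tz":0,"ax":0,"ay":0,"az":0},
  {"tx":0,"ty":0,"tz":0,"ax":0,"ay":0,"az":0},
  {"tx":0,"ty":0,"tz":0,"ax":0,"ay":0,"az":0},
  {"tx":0,"ty":0,"tz":0,"ax":0,"ay":0,"az":0},
  {"tx":0,"ty":0,"tz":0,"ax":0,"ay":0,"az":0},
], claw=255, grip_force=30)

```text
time: 18.3
tcp_pos: [0.4477, 0.0052, -0.0126]
orientation: [2.325, 2.112, 0.003]
force: [-2.2, -0.2, 8.3]
width: 0.0387
gripper_force: 29.1
```

Request:
jog_arm([
  {"tx":0,"ty":0,"tz":0.1,"ax":0,"ay":0,"az":0},
  {"tx":0,"ty":0,"tz":0.25,"ax":0,"ay":0,"az":0},
  {"tx":0,"ty":0,"tz":0.4,"ax":0,"ay":0,"az":0},
  {"tx":0,"ty":0,"tz":0.54,"ax":0,"ay":0,"az":0},
  {"tx":0,"ty":0,"tz":0.6,"ax":0,"ay":0,"az":0},
])

```text
time: 18.8
tcp_pos: [0.4485, 0.0049, 0.1704]
orientation: [2.324, 2.11, 0.008]
force: [-0.3, 0.3, -0.6]
width: 0.0391
gripper_force: 30.8
```

Request:
jog_arm([
  {"tx":0.12,"ty":-0.04,"tz":0,"ax":0,"ay":0,"az":0},
  {"tx":0.26,"ty":-0.09,"tz":0,"ax":0,"ay":0,"az":0},
  {"tx":0.4,"ty":-0.14,"tz":0,"ax":0,"ay":0,"az":0},
  {"tx":0.53,"ty":-0.19,"tz":0,"ax":0,"ay":0,"az":0},
  {"tx":0.66,"ty":-0.23,"tz":0,"ax":0,"ay":0,"az":0},
])

```text
time: 19.3
tcp_pos: [0.6462, -0.0648, 0.1667]
orientation: [2.325, 2.112, 0.0]
force: [1.2, 0.6, 0.0]
width: 0.0389
gripper_force: 30.8
```

Request:
jog_arm([
  {"tx":0,"ty":0,"tz":0,"ax":0,"ay":0,"az":0},
  {"tx":0,"ty":0,"tz":0,"ax":0,"ay":0,"az":0},
  {"tx":0,"ty":0,"tz":0,"ax":0,"ay":0,"az":0},
  {"tx":0,"ty":0,"tz":0,"ax":0,"ay":0,"az":0},
  {"tx":0,"ty":0,"tz":0,"ax":0,"ay":0,"az":0},
])

```text
time: 19.8
tcp_pos: [0.6443, -0.0633, 0.167]
orientation: [-2.324, -2.113, -0.002]
force: [-0.2, 0.2, -0.7]
width: 0.0388
gripper_force: 30.8
```

Request:
jog_arm([
  {"tx":0.001,"ty":-0.002,"tz":-0.08,"ax":0,"ay":0,"az":0},
  {"tx":0.001,"ty":-0.002,"tz":-0.15,"ax":0,"ay":0,"az":0},
  {"tx":0.001,"ty":-0.002,"tz":-0.21,"ax":0,"ay":0,"az":0},
  {"tx":0.001,"ty":-0.002,"tz":-0.21,"ax":0,"ay":0,"az":0},
  {"tx":0.001,"ty":-0.002,"tz":-0.21,"ax":0,"ay":0,"az":0},
])

```text
time: 20.3
tcp_pos: [0.645, -0.0644, 0.1039]
orientation: [2.325, 2.113, 0.0]
force: [1.5, -0.1, 0.3]
width: 0.0388
gripper_force: 30.8
```

Request:
jog_arm([
  {"tx":0,"ty":0,"tz":-0.01,"ax":0,"ay":0,"az":0},
  {"tx":0,"ty":0,"tz":-0.02,"ax":0,"ay":0,"az":0},
  {"tx":0,"ty":0,"tz":-0.03,"ax":0,"ay":0,"az":0},
  {"tx":0,"ty":0,"tz":-0.04,"ax":0,"ay":0,"az":0},
  {"tx":0,"ty":0,"tz":-0.04,"ax":0,"ay":0,"az":0},
])

```text
time: 20.8
tcp_pos: [0.6448, -0.0645, 0.0908]
orientation: [-2.325, -2.112, 0.001]
force: [0.1, -0.3, -0.7]
width: 0.0391
gripper_force: 30.8
```

Request:
jog_arm([
  {"tx":0,"ty":0,"tz":-0.004,"ax":0,"ay":0,"az":0},
  {"tx":0,"ty":0,"tz":-0.008,"ax":0,"ay":0,"az":0},
  {"tx":0,"ty":0,"tz":-0.008,"ax":0,"ay":0,"az":0},
  {"tx":0,"ty":0,"tz":-0.008,"ax":0,"ay":0,"az":0},
])

```text
time: 21.2
tcp_pos: [0.6454, -0.0647, 0.0896]
orientation: [2.325, 2.112, 0.001]
force: [-1.9, 0.1, 6.3]
width: 0.0388
gripper_force: 31.4
```

Request:
jog_arm([
  {"tx":0,"ty":0,"tz":0.002,"ax":0,"ay":0,"az":0},
  {"tx":0,"ty":0,"tz":0.002,"ax":0,"ay":0,"az":0},
  {"tx":0,"ty":0,"tz":0.002,"ax":0,"ay":0,"az":0},
  {"tx":0,"ty":0,"tz":0.002,"ax":0,"ay":0,"az":0},
  {"tx":0,"ty":0,"tz":0.02,"ax":0,"ay":0,"az":0},
], claw=0)

```text
time: 21.7
tcp_pos: [0.6445, -0.0645, 0.0943]
orientation: [-2.324, -2.112, 0.002]
force: [0.7, -0.1, -0.2]
width: 0.0851
gripper_force: 0.0
```

Request:
jog_arm([
  {"tx":0,"ty":0,"tz":0.1,"ax":0,"ay":0,"az":0},
  {"tx":0,"ty":0,"tz":0.25,"ax":0,"ay":0,"az":0},
  {"tx":0,"ty":0,"tz":0.4,"ax":0,"ay":0,"az":0},
  {"tx":0,"ty":0,"tz":0.4,"ax":0,"ay":0,"az":0},
  {"tx":0,"ty":0,"tz":0.4,"ax":0,"ay":0,"az":0},
])

```text
time: 22.2
tcp_pos: [0.6458, -0.0647, 0.2164]
orientation: [2.324, 2.111, 0.004]
force: [0.1, -0.9, -0.7]
width: 0.0852
gripper_force: 0.0
```

```bash
python3 - <<'E'
from fit import *
s=snap('wrist','w8.png');print(s['xyz'],arm.state()['tcp_pos'])
S=snap('scene');
for z in(.111,.156): print(z,w2px(S,[[.6446,-.064,z]]),w2px(s,[[.6446,-.064,z]]))
cv2.imwrite('pics/c8.png',np.hstack([cv2.resize(s['frame'],(533,400)),cv2.resize(S['frame'][180:340,170:270],(250,400),interpolation=2)]))
E
```

```text
[0.65297216 0.01799392 0.39252888] [ 0.64491188 -0.06432745  0.21486975]
0.111 [[223.88176429 228.4356589 ]] [[323.7902316  226.30812971]]
0.156 [[222.23428932 211.59983273]] [[323.69647177 244.70895719]]
```

View pics/c8.png

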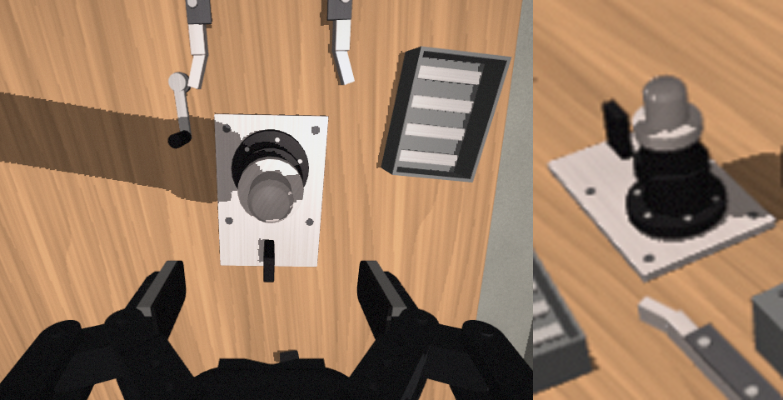

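The stack is complete and looks coaxial and flush, with the cap at (268,195). I've now used all 14 picture views, so from here I'll measure numerically. First check: is the block still where it was?

```bash
python3 - <<'E'
from h import *
T=snap('top');T0=cv2.imread('pics/top0.png')
r=np.s_[150:210,270:320]
d=cv2.absdiff(T['frame'][r],T0[r]).max(2); print('diff>40:',(d>40).sum(), 'p95',np.percentile(d,95))
# block fit: top face polygon template by best NCC over small shifts
ref=T0[165:200,278:310]; m=cv2.matchTemplate(T['frame'][140:225,255:335],ref,cv2.TM_CCOEFF_NORMED); print(cv2.minMaxLoc(m)[1::2],'expect (23,25)')
# subpixel top-face outline from wrist w2/w1b: minAreaRect of lighter grey face in top0
f=cv2.resize(T0[160:205,275:315],None,fx=8,fy=8,interpolation=2);h=f.astype(int)
mk=((h.max(2)-h.min(2)<25)&(h.max(2)>72)).astype(np.uint8)
n,l,st,c=cv2.connectedComponentsWithStats(mk);k=1+np.argmax(st[1:,4]);cnt=cv2.findContours((l==k).astype(np.uint8),0,2)[0][0]
b=cv2.boxPoints(cv2.minAreaRect(cnt))/8+[275-.4,160-.4];print(b.round(1),st[k])
w=np.array([px2w(T,*p,.06)[:2] for p in b]);print(w.round(4),w.mean(0))
E
```

```text
diff>40: 0 p95 32.0
(0.9990431666374207, (23, 25)) expect (23,25)
[[282.6 186.1]
 [285.8 167.4]
 [305.6 170.8]
 [302.4 189.5]] [   67    67   176   165 22148]
[[0.6549 0.1759]
 [0.7058 0.1725]
 [0.7005 0.1215]
 [0.6498 0.1254]] [0.67775903 0.1488192 ]
```

Request:
jog_arm([
  {"tx":0.02,"ty":0.13,"tz":0,"ax":0,"ay":0,"az":0},
  {"tx":0.045,"ty":0.29,"tz":0,"ax":0,"ay":0,"az":0},
  {"tx":0.07,"ty":0.45,"tz":0,"ax":0,"ay":0,"az":0},
  {"tx":0.09,"ty":0.6,"tz":0,"ax":0,"ay":0,"az":0},
  {"tx":0.11,"ty":0.712,"tz":0,"ax":0,"ay":0,"az":0},
])

```text
time: 22.85
tcp_pos: [0.6771, 0.1531, 0.2129]
orientation: [-2.321, -2.114, 0.003]
force: [-0.2, -0.1, -0.2]
width: 0.0852
gripper_force: 0.0
```

Request:
jog_arm([
  {"tx":0,"ty":0,"tz":-0.08,"ax":0,"ay":0,"az":0},
  {"tx":0,"ty":0,"tz":-0.16,"ax":0,"ay":0,"az":0},
  {"tx":0,"ty":0,"tz":-0.24,"ax":0,"ay":0,"az":0},
  {"tx":0,"ty":0,"tz":-0.24,"ax":0,"ay":0,"az":0},
  {"tx":0,"ty":0,"tz":-0.24,"ax":0,"ay":0,"az":0},
])

```text
time: 23.35
tcp_pos: [0.6776, 0.1488, 0.1421]
orientation: [-2.325, -2.112, 0.003]
force: [-0.0, 0.3, -0.2]
width: 0.0852
gripper_force: 0.0
```

```bash
python3 - <<'E'
from h import *
s=snap('wrist','w9.png');print(arm.state()['tcp_pos'])
p=w2px(s,[[.678,.149,.06]])[0];u,v=p.astype(int);print(p)
h=s['frame'].astype(int); mk=((h.max(2)-h.min(2)<25)&(h.max(2)>68)).astype(np.uint8)
n,l,st,c=cv2.connectedComponentsWithStats(mk);k=l[v,u];print(k,st[k],h[v,u])
for k in np.argsort(-st[1:,4])[:5]+1:
  cnt=cv2.findContours((l==k).astype(np.uint8),0,2)[0][0]; b=cv2.boxPoints(cv2.minAreaRect(cnt)); w=np.array([px2w(s,*q,.06)[:2] for q in b]); print(st[k][:5],w.round(3).tolist(),w.mean(0).round(4))
E
```

```text
[0.67838764 0.14880212 0.14329526]
[326.38582662 235.35880315]
26 [ 292  200   69   63 3819] [75 75 78]
[  179    47   245   291 16460] [[0.597, 0.283], [0.751, 0.268], [0.749, 0.054], [0.549, 0.073]] [0.6613 0.1696]
[ 594  132   46  312 7124] [[0.867, 0.206], [0.898, 0.203], [0.95, -0.082], [0.907, -0.077]] [0.9057 0.0622]
[ 247  356  137   88 5888] [[0.602, 0.049], [0.715, 0.039], [0.711, -0.057], [0.586, -0.045]] [ 0.6534 -0.0037]
[ 486  315  119   77 4662] [[0.8, -0.001], [0.801, 0.071], [0.897, 0.053], [0.903, -0.021]] [0.8504 0.0254]
[ 292  200   69   63 3819] [[0.656, 0.178], [0.705, 0.173], [0.702, 0.125], [0.65, 0.13]] [0.678  0.1517]
```

Request:
jog_arm([
  {"tx":0,"ty":0.004,"tz":-0.1,"ax":0,"ay":0,"az":0},
  {"tx":0,"ty":0.004,"tz":-0.2,"ax":0,"ay":0,"az":0},
  {"tx":0,"ty":0.004,"tz":-0.3,"ax":0,"ay":0,"az":0},
  {"tx":0,"ty":0.004,"tz":-0.4,"ax":0,"ay":0,"az":0},
  {"tx":0,"ty":0.004,"tz":-0.48,"ax":0,"ay":0,"az":0},
])

```text
time: 23.9
tcp_pos: [0.6788, 0.1504, -0.0012]
orientation: [2.325, 2.112, 0.002]
force: [-0.3, -0.4, 0.1]
width: 0.0856
gripper_force: 0.0
```

Request:
jog_arm([
  {"tx":0,"ty":0,"tz":0,"ax":0,"ay":0,"az":0},
  {"tx":0,"ty":0,"tz":0,"ax":0,"ay":0,"az":0},
  {"tx":0,"ty":0,"tz":0,"ax":0,"ay":0,"az":0},
  {"tx":0,"ty":0,"tz":0,"ax":0,"ay":0,"az":0},
  {"tx":0,"ty":0,"tz":0,"ax":0,"ay":0,"az":0},
], claw=255, grip_force=40)

```text
time: 24.4
tcp_pos: [0.6798, 0.1504, 0.0013]
orientation: [2.324, 2.111, 0.005]
force: [-0.3, 0.4, 6.8]
width: 0.0493
gripper_force: 44.5
```

Request:
jog_arm([
  {"tx":0,"ty":0,"tz":0.1,"ax":0,"ay":0,"az":0},
  {"tx":0,"ty":0,"tz":0.25,"ax":0,"ay":0,"az":0},
  {"tx":0,"ty":0,"tz":0.4,"ax":0,"ay":0,"az":0},
  {"tx":0,"ty":0,"tz":0.55,"ax":0,"ay":0,"az":0},
  {"tx":0,"ty":0,"tz":0.65,"ax":0,"ay":0,"az":0},
])

```text
time: 24.9
tcp_pos: [0.6792, 0.1501, 0.1985]
orientation: [2.324, 2.111, 0.006]
force: [0.4, 0.4, -2.0]
width: 0.0489
gripper_force: 43.5
```

Request:
jog_arm([
  {"tx":-0.09,"ty":-0.1,"tz":0,"ax":0,"ay":0,"az":0},
  {"tx":-0.19,"ty":-0.22,"tz":0,"ax":0,"ay":0,"az":0},
  {"tx":-0.29,"ty":-0.34,"tz":0,"ax":0,"ay":0,"az":0},
  {"tx":-0.38,"ty":-0.45,"tz":0,"ax":0,"ay":0,"az":0},
  {"tx":-0.4,"ty":-0.5,"tz":0,"ax":0,"ay":0,"az":0},
])

```text
time: 25.4
tcp_pos: [0.5552, -0.0037, 0.1949]
orientation: [-2.329, -2.107, -0.0]
force: [0.8, 0.7, -2.2]
width: 0.049
gripper_force: 43.4
```

Request:
jog_arm([
  {"tx":-0.09,"ty":-0.11,"tz":0,"ax":0,"ay":0,"az":0},
  {"tx":-0.19,"ty":-0.23,"tz":0,"ax":0,"ay":0,"az":0},
  {"tx":-0.29,"ty":-0.35,"tz":0,"ax":0,"ay":0,"az":0},
  {"tx":-0.38,"ty":-0.45,"tz":0,"ax":0,"ay":0,"az":0},
  {"tx":-0.4,"ty":-0.5,"tz":0,"ax":0,"ay":0,"az":0},
])

```text
time: 25.9
tcp_pos: [0.4353, -0.1525, 0.1946]
orientation: [-2.329, -2.107, -0.002]
force: [0.4, 0.9, -1.4]
width: 0.0491
gripper_force: 43.5
```

Request:
jog_arm([
  {"tx":0,"ty":0,"tz":-0.1,"ax":0,"ay":0,"az":0},
  {"tx":0,"ty":0,"tz":-0.23,"ax":0,"ay":0,"az":0},
  {"tx":0,"ty":0,"tz":-0.37,"ax":0,"ay":0,"az":0},
  {"tx":0,"ty":0,"tz":-0.5,"ax":0,"ay":0,"az":0},
  {"tx":0,"ty":0,"tz":-0.5,"ax":0,"ay":0,"az":0},
])

```text
time: 26.4
tcp_pos: [0.4353, -0.1489, 0.0407]
orientation: [-2.321, -2.109, 0.008]
force: [-0.8, 0.4, -0.8]
width: 0.0492
gripper_force: 43.3
```

Request:
jog_arm([
  {"tx":0,"ty":0,"tz":-0.04,"ax":0,"ay":0,"az":0},
  {"tx":0,"ty":0,"tz":-0.08,"ax":0,"ay":0,"az":0},
  {"tx":0,"ty":0,"tz":-0.11,"ax":0,"ay":0,"az":0},
  {"tx":0,"ty":0,"tz":-0.12,"ax":0,"ay":0,"az":0},
  {"tx":0,"ty":0,"tz":-0.12,"ax":0,"ay":0,"az":0},
])

```text
time: 26.9
tcp_pos: [0.4382, -0.1497, 0.008]
orientation: [-2.325, -2.112, -0.0]
force: [0.0, 0.8, -1.2]
width: 0.0493
gripper_force: 43.5
```

Request:
jog_arm([
  {"tx":0,"ty":0,"tz":-0.006,"ax":0,"ay":0,"az":0},
  {"tx":0,"ty":0,"tz":-0.012,"ax":0,"ay":0,"az":0},
  {"tx":0,"ty":0,"tz":-0.018,"ax":0,"ay":0,"az":0},
  {"tx":0,"ty":0,"tz":-0.022,"ax":0,"ay":0,"az":0},
  {"tx":0,"ty":0,"tz":-0.022,"ax":0,"ay":0,"az":0},
])

```text
time: 27.4
tcp_pos: [0.4382, -0.1498, 0.0013]
orientation: [2.325, 2.112, 0.0]
force: [0.8, 0.1, -1.1]
width: 0.0495
gripper_force: 43.4
```

Request:
jog_arm([
  {"tx":0,"ty":0,"tz":-0.004,"ax":0,"ay":0,"az":0},
  {"tx":0,"ty":0,"tz":-0.008,"ax":0,"ay":0,"az":0},
  {"tx":0,"ty":0,"tz":-0.008,"ax":0,"ay":0,"az":0},
  {"tx":0,"ty":0,"tz":-0.008,"ax":0,"ay":0,"az":0},
])

```text
time: 27.8
tcp_pos: [0.4382, -0.1497, 0.0011]
orientation: [-2.325, -2.111, -0.004]
force: [-11.5, 4.3, 41.7]
width: 0.0492
gripper_force: 48.7
```

Request:
jog_arm([
  {"tx":0,"ty":0,"tz":0.007,"ax":0,"ay":0,"az":0},
  {"tx":0,"ty":0,"tz":0.007,"ax":0,"ay":0,"az":0},
])

```text
time: 28.0
tcp_pos: [0.4385, -0.1498, 0.0014]
orientation: [2.325, 2.112, 0.001]
force: [0.0, 0.4, -2.2]
width: 0.0491
gripper_force: 43.4
```

Request:
jog_arm([
  {"tx":0,"ty":0,"tz":0,"ax":0,"ay":0,"az":0},
  {"tx":0,"ty":0,"tz":0,"ax":0,"ay":0,"az":0},
  {"tx":0,"ty":0,"tz":0,"ax":0,"ay":0,"az":0},
  {"tx":0,"ty":0,"tz":0,"ax":0,"ay":0,"az":0},
  {"tx":0,"ty":0,"tz":0,"ax":0,"ay":0,"az":0},
], claw=0)

```text
time: 28.5
tcp_pos: [0.4381, -0.1498, 0.0009]
orientation: [-2.325, -2.112, 0.0]
force: [-0.4, -0.5, -0.0]
width: 0.0852
gripper_force: 0.0
```

Request:
jog_arm([
  {"tx":0,"ty":0,"tz":0.1,"ax":0,"ay":0,"az":0},
  {"tx":0,"ty":0,"tz":0.25,"ax":0,"ay":0,"az":0},
  {"tx":0,"ty":0,"tz":0.4,"ax":0,"ay":0,"az":0},
  {"tx":0,"ty":0,"tz":0.55,"ax":0,"ay":0,"az":0},
  {"tx":0,"ty":0,"tz":0.65,"ax":0,"ay":0,"az":0},
])

```text
time: 29.0
tcp_pos: [0.4387, -0.1504, 0.1988]
orientation: [2.325, 2.111, 0.003]
force: [1.9, -0.3, -0.4]
width: 0.0857
gripper_force: 0.0
```

```bash
python3 - <<'E'
from h import *
s=snap('wrist','w10.png');print(arm.state()['tcp_pos'],arm.state()['joint_positions'].round(3))
p=w2px(s,[[.4382,-.15,.06]])[0];u,v=p.astype(int);print(p)
h=s['frame'].astype(int); mk=((h.max(2)-h.min(2)<25)&(h.max(2)>68)).astype(np.uint8)
n,l,st,c=cv2.connectedComponentsWithStats(mk);k=l[v,u];print(k,st[k],h[v,u])
cnt=cv2.findContours((l==k).astype(np.uint8),0,2)[0][0]; b=cv2.boxPoints(cv2.minAreaRect(cnt)); w=np.array([px2w(s,*q,.06)[:2] for q in b]); print(w.round(3).tolist(),w.mean(0).round(4))
E
```

```text
[ 0.44069466 -0.15113543  0.20219354] [-0.47   0.137  0.784  2.002 -0.115  1.038  0.27 ]
[324.65877416 216.00735181]
34 [323 215   4   8   8] [68 67 69]
[[0.437, -0.149], [0.438, -0.149], [0.439, -0.156], [0.438, -0.156]] [ 0.4381 -0.1522]
```

Request:
jog_arm([
  {"tx":0.13,"ty":-0.02,"tz":0,"ax":0,"ay":0,"az":0},
  {"tx":0.28,"ty":-0.05,"tz":0,"ax":0,"ay":0,"az":0},
  {"tx":0.43,"ty":-0.08,"tz":0,"ax":0,"ay":0,"az":0},
  {"tx":0.56,"ty":-0.1,"tz":0,"ax":0,"ay":0,"az":0},
  {"tx":0.642,"ty":-0.11,"tz":0,"ax":0,"ay":0,"az":0},
])

```text
time: 29.55
tcp_pos: [0.633, -0.1828, 0.1946]
orientation: [-2.324, -2.114, 0.001]
force: [-0.7, 1.7, 0.1]
width: 0.085
gripper_force: 0.0
```

Request:
jog_arm([
  {"tx":0,"ty":0,"tz":0,"ax":0,"ay":0,"az":0},
  {"tx":0,"ty":0,"tz":0,"ax":0,"ay":0,"az":0},
  {"tx":0,"ty":0,"tz":0,"ax":0,"ay":0,"az":0},
])

```text
time: 29.85
tcp_pos: [0.6296, -0.183, 0.1958]
orientation: [-2.326, -2.111, 0.001]
force: [-0.7, 0.3, -0.4]
width: 0.0853
gripper_force: 0.0
```

```bash
python3 - <<'E'
from h import *
s=load('wrist')  # w10: block on the bench
h=s['frame'].astype(int)
for th in(45,52,58):
  mk=((h.max(2)-h.min(2)<14)&(h.max(2)>th)&(h.max(2)<110)).astype(np.uint8)
  n,l,st,c=cv2.connectedComponentsWithStats(mk);k=l[216,324];print(th,st[k])
  if k:
    cnt=cv2.findContours((l==k).astype(np.uint8),0,2)[0][0]; b=cv2.boxPoints(cv2.minAreaRect(cnt)); print(np.array([px2w(s,*q,.06)[:2] for q in b]).round(3).tolist())
s=snap('wrist','w11.png');print(arm.state()['tcp_pos'])
h=s['frame'].astype(int); u,v=w2px(s,[[.635,-.15,.01]])[0].astype(int)
mk=((h.max(2)-h.min(2)<30)&(h.min(2)>140)).astype(np.uint8)
n,l,st,c=cv2.connectedComponentsWithStats(mk);k=1+np.argmax(st[1:,4]);print('plate',st[k],(u,v))
cnt=cv2.findContours((l==k).astype(np.uint8),0,2)[0]; cnt=max(cnt,key=cv2.contourArea)
ap=cv2.approxPolyDP(cv2.convexHull(cnt),6,True)[:,0];print(ap.tolist(),[px2w(s,*q,.01)[:2].round(4).tolist() for q in ap])
# grip: dark blob near expected top
gu,gv=w2px(s,[[.631,-.183,.062]])[0]; print('grip px',gu,gv)
mk=(h.max(2)<70).astype(np.uint8);l=cv2.connectedComponents(mk)[1]; y0,x0=int(gv),int(gu);k=l[y0,x0]; ys,xs=np.nonzero(l==k); print(k,len(xs),xs.min(),xs.max(),ys.min(),ys.max())
for y in range(y0-40,y0+50,10): print(y,''.join('#' if mk[y,x] else '.' for x in range(x0-50,x0+50,2)))
E
```

```text
45 [ 297  178   56   63 2474]
[[0.418, -0.114], [0.465, -0.119], [0.461, -0.175], [0.411, -0.17]]
52 [ 297  186   56   55 1831]
[[0.415, -0.122], [0.464, -0.124], [0.463, -0.172], [0.412, -0.17]]
58 [ 297  188   56   53 1784]
[[0.417, -0.123], [0.464, -0.127], [0.461, -0.175], [0.411, -0.17]]
[ 0.62967862 -0.18290294  0.19611836]
plate [  252     0   161   230 24966] (np.int64(328), np.int64(171))
[[252, 0], [412, 0], [393, 229], [336, 228], [257, 145]] [[0.5836, 0.0021], [0.7207, -0.0111], [0.6965, -0.2156], [0.6377, -0.2088], [0.5692, -0.1184]]
grip px 327.3875269673086 217.5987596619317
59 740 320 336 188 237
177 ..................................................
187 ..................................................
197 ......................########....................
207 ......................########....................
217 ......................########....................
227 ......................#######.....................
237 .......................######.....................
247 ..................................................
257 ..................................................
```

The block stands upright with a 49 × 49 mm top face centred at (0.439,-0.148). The sled heading is about 83.4° and the grip at about (0.631,-0.182). Pinching the sled grip.

Request:
jog_arm([
  {"tx":0.003,"ty":0,"tz":-0.1,"ax":0,"ay":0,"az":0},
  {"tx":0.003,"ty":0,"tz":-0.22,"ax":0,"ay":0,"az":0},
  {"tx":0.003,"ty":0,"tz":-0.33,"ax":0,"ay":0,"az":0},
  {"tx":0.003,"ty":0,"tz":-0.43,"ax":0,"ay":0,"az":0},
  {"tx":0.003,"ty":0,"tz":-0.43,"ax":0,"ay":0,"az":0},
])

```text
time: 30.4
tcp_pos: [0.6284, -0.1813, 0.0636]
orientation: [-2.321, -2.109, 0.005]
force: [-1.1, 0.5, 0.2]
width: 0.0853
gripper_force: 0.0
```

Request:
jog_arm([
  {"tx":0,"ty":0,"tz":-0.06,"ax":0,"ay":0,"az":0},
  {"tx":0,"ty":0,"tz":-0.12,"ax":0,"ay":0,"az":0},
  {"tx":0,"ty":0,"tz":-0.18,"ax":0,"ay":0,"az":0},
  {"tx":0,"ty":0,"tz":-0.2,"ax":0,"ay":0,"az":0},
  {"tx":0,"ty":0,"tz":-0.2,"ax":0,"ay":0,"az":0},
])

```text
time: 30.9
tcp_pos: [0.6309, -0.1826, 0.0061]
orientation: [-2.324, -2.112, 0.002]
force: [-0.2, -0.5, -0.1]
width: 0.0852
gripper_force: 0.0
```

Request:
jog_arm([
  {"tx":0,"ty":0,"tz":0,"ax":0,"ay":0,"az":0},
  {"tx":0,"ty":0,"tz":0,"ax":0,"ay":0,"az":0},
  {"tx":0,"ty":0,"tz":0,"ax":0,"ay":0,"az":0},
  {"tx":0,"ty":0,"tz":0,"ax":0,"ay":0,"az":0},
  {"tx":0,"ty":0,"tz":0,"ax":0,"ay":0,"az":0},
], claw=255, grip_force=30)

```text
time: 31.4
tcp_pos: [0.6318, -0.1828, 0.0074]
orientation: [2.325, 2.112, 0.001]
force: [-4.0, 2.1, 7.7]
width: 0.0133
gripper_force: 29.9
```

Request:
jog_arm([
  {"tx":0,"ty":0,"tz":0,"ax":0,"ay":0,"az":0},
  {"tx":0,"ty":0,"tz":0,"ax":0,"ay":0,"az":0},
  {"tx":0,"ty":0,"tz":0,"ax":0,"ay":0,"az":0},
])

```text
time: 31.7
tcp_pos: [0.6319, -0.1828, 0.0074]
orientation: [2.325, 2.112, 0.001]
force: [-0.2, 1.0, 4.6]
width: 0.0134
gripper_force: 30.0
```

Request:
jog_arm([
  {"tx":0.008,"ty":0,"tz":0,"ax":0,"ay":0,"az":0.006},
  {"tx":0.016,"ty":0,"tz":0,"ax":0,"ay":0,"az":0.013},
  {"tx":0.024,"ty":0,"tz":0,"ax":0,"ay":0,"az":0.02},
  {"tx":0.032,"ty":0,"tz":0,"ax":0,"ay":0,"az":0.026},
  {"tx":0.038,"ty":0,"tz":0,"ax":0,"ay":0,"az":0.03},
])

```text
time: 32.2
tcp_pos: [0.6406, -0.1838, 0.0074]
orientation: [-2.273, -2.165, 0.005]
force: [-10.4, -0.9, 12.4]
width: 0.0132
gripper_force: 30.0
```

Request:
jog_arm([
  {"tx":0,"ty":0,"tz":0,"ax":0,"ay":0,"az":0},
  {"tx":0,"ty":0,"tz":0,"ax":0,"ay":0,"az":0},
  {"tx":0,"ty":0,"tz":0,"ax":0,"ay":0,"az":0},
])

```text
time: 32.5
tcp_pos: [0.6409, -0.1838, 0.0074]
orientation: [-2.273, -2.165, 0.004]
force: [-7.8, -0.4, 10.3]
width: 0.0134
gripper_force: 29.7
```

```bash
python3 - <<'E'
from h import *
s=snap('wrist','w12.png');M=R.from_rotvec(arm.state()['orientation']).as_matrix();print(arm.state()['tcp_pos'],np.degrees(np.arctan2(M[1,0],M[0,0])))
h=s['frame'].astype(int)
mk=((h.max(2)-h.min(2)<30)&(h.min(2)>140)).astype(np.uint8)
n,l,st,c=cv2.connectedComponentsWithStats(mk)
for k in 1+np.argsort(-st[1:,4])[:5]:
  cnt=max(cv2.findContours((l==k).astype(np.uint8),0,2)[0],key=cv2.contourArea); ap=cv2.approxPolyDP(cv2.convexHull(cnt),5,True)[:,0]
  print(st[k].tolist(),ap.tolist(),[px2w(s,*q,.01)[:2].round(4).tolist() for q in ap])
E
```

```text
[ 0.64089222 -0.18380678  0.00737548] 87.22282528118139
[158, 0, 335, 328, 58326] [[492, 0], [450, 327], [379, 327], [177, 149], [158, 0]] [[0.7156, -0.0577], [0.7076, -0.2121], [0.6688, -0.2103], [0.5752, -0.111], [0.5778, -0.0509]]
[298, 122, 13, 8, 75] [[310, 124], [302, 129], [298, 122]] [[0.6376, -0.103], [0.6339, -0.105], [0.6323, -0.1019]]
```

Request:
jog_arm([
  {"tx":0.005,"ty":0.03,"tz":0,"ax":0,"ay":0,"az":-0.004},
  {"tx":0.008,"ty":0.07,"tz":0,"ax":0,"ay":0,"az":-0.008},
  {"tx":0.011,"ty":0.11,"tz":0,"ax":0,"ay":0,"az":-0.008},
  {"tx":0.013,"ty":0.15,"tz":0,"ax":0,"ay":0,"az":-0.008},
  {"tx":0.015,"ty":0.19,"tz":0,"ax":0,"ay":0,"az":-0.008},
])

```text
time: 33.05
tcp_pos: [0.6475, -0.1281, 0.0074]
orientation: [2.288, 2.149, -0.003]
force: [0.3, -5.1, 3.1]
width: 0.0137
gripper_force: 29.8
```

Request:
jog_arm([
  {"tx":0.0025,"ty":0.04,"tz":0,"ax":0,"ay":0,"az":0},
  {"tx":0.005,"ty":0.08,"tz":0,"ax":0,"ay":0,"az":0},
  {"tx":0.0075,"ty":0.12,"tz":0,"ax":0,"ay":0,"az":0},
  {"tx":0.01,"ty":0.16,"tz":0,"ax":0,"ay":0,"az":0},
  {"tx":0.0125,"ty":0.2,"tz":0,"ax":0,"ay":0,"az":0},
])

```text
time: 33.55
tcp_pos: [0.6512, -0.0684, 0.0074]
orientation: [2.288, 2.149, -0.003]
force: [-0.3, -5.3, 3.5]
width: 0.0135
gripper_force: 29.9
```

Request:
jog_arm([
  {"tx":0.0025,"ty":0.04,"tz":0,"ax":0,"ay":0,"az":0},
  {"tx":0.005,"ty":0.08,"tz":0,"ax":0,"ay":0,"az":0},
  {"tx":0.0075,"ty":0.12,"tz":0,"ax":0,"ay":0,"az":0},
  {"tx":0.01,"ty":0.16,"tz":0,"ax":0,"ay":0,"az":0},
  {"tx":0.0125,"ty":0.2,"tz":0,"ax":0,"ay":0,"az":0},
])

```text
time: 34.05
tcp_pos: [0.655, -0.0086, 0.0074]
orientation: [2.288, 2.149, -0.003]
force: [-1.0, -5.8, 3.6]
width: 0.0132
gripper_force: 30.0
```

Request:
jog_arm([
  {"tx":0.0025,"ty":0.035,"tz":0,"ax":0,"ay":0,"az":0},
  {"tx":0.005,"ty":0.07,"tz":0,"ax":0,"ay":0,"az":0},
  {"tx":0.0065,"ty":0.1,"tz":0,"ax":0,"ay":0,"az":0},
  {"tx":0.008,"ty":0.13,"tz":0,"ax":0,"ay":0,"az":0},
  {"tx":0.01,"ty":0.16,"tz":0,"ax":0,"ay":0,"az":0},
])

```text
time: 34.55
tcp_pos: [0.6581, 0.0392, 0.0074]
orientation: [2.288, 2.149, -0.003]
force: [-1.1, -7.0, 5.4]
width: 0.0133
gripper_force: 30.0
```

Nearing home, so I'll go slowly and watch the force.

Request:
jog_arm([
  {"tx":0.001,"ty":0.016,"tz":0,"ax":0,"ay":0,"az":0},
  {"tx":0.002,"ty":0.032,"tz":0,"ax":0,"ay":0,"az":0},
  {"tx":0.003,"ty":0.048,"tz":0,"ax":0,"ay":0,"az":0},
  {"tx":0.004,"ty":0.064,"tz":0,"ax":0,"ay":0,"az":0},
  {"tx":0.005,"ty":0.08,"tz":0,"ax":0,"ay":0,"az":0},
])

```text
time: 35.05
tcp_pos: [0.6596, 0.0629, 0.0074]
orientation: [2.288, 2.149, -0.003]
force: [-0.7, -6.4, 5.5]
width: 0.0134
gripper_force: 30.1
```

Request:
jog_arm([
  {"tx":0.0005,"ty":0.008,"tz":0,"ax":0,"ay":0,"az":0},
  {"tx":0.001,"ty":0.016,"tz":0,"ax":0,"ay":0,"az":0},
  {"tx":0.0015,"ty":0.02,"tz":0,"ax":0,"ay":0,"az":0},
])

```text
time: 35.35
tcp_pos: [0.6601, 0.069, 0.0074]
orientation: [2.288, 2.149, -0.003]
force: [-1.6, -7.3, 4.9]
width: 0.0133
gripper_force: 30.2
```

Request:
jog_arm([
  {"tx":0.0004,"ty":0.006,"tz":0,"ax":0,"ay":0,"az":0},
  {"tx":0.0008,"ty":0.012,"tz":0,"ax":0,"ay":0,"az":0},
  {"tx":0.001,"ty":0.018,"tz":0,"ax":0,"ay":0,"az":0},
])

```text
time: 35.65
tcp_pos: [0.6604, 0.0741, 0.0074]
orientation: [2.288, 2.148, -0.003]
force: [-2.4, -6.7, 5.3]
width: 0.0141
gripper_force: 30.1
```

Request:
jog_arm([
  {"tx":0.0004,"ty":0.006,"tz":0,"ax":0,"ay":0,"az":0},
  {"tx":0.0008,"ty":0.012,"tz":0,"ax":0,"ay":0,"az":0},
  {"tx":0.001,"ty":0.016,"tz":0,"ax":0,"ay":0,"az":0},
])

```text
time: 35.95
tcp_pos: [0.6604, 0.0762, 0.0074]
orientation: [2.288, 2.146, -0.007]
force: [-1.4, -13.6, 5.9]
width: 0.0138
gripper_force: 30.2
```

Request:
jog_arm([
  {"tx":0.0002,"ty":0.004,"tz":0,"ax":0,"ay":0,"az":0},
  {"tx":0.0004,"ty":0.008,"tz":0,"ax":0,"ay":0,"az":0},
  {"tx":0.0004,"ty":0.008,"tz":0,"ax":0,"ay":0,"az":0},
])

```text
time: 36.25
tcp_pos: [0.6601, 0.0763, 0.0073]
orientation: [2.29, 2.143, -0.01]
force: [-3.5, -15.9, 6.9]
width: 0.0131
gripper_force: 30.3
```

```bash
python3 - <<'E'
from h import *
s=snap('top','top13.png');M=R.from_rotvec(arm.state()['orientation']).as_matrix();st=arm.state();print(st['tcp_pos'],st['force'],np.degrees(np.arctan2(M[1,0],M[0,0])))
S=snap('scene','scene13.png');T0=cv2.imread('pics/scene0.png')
print([w2px(S,[[.668,.195,z]])[0].round(1).tolist() for z in(.02,.156)])
h=S['frame'].astype(int)
# sled white plate tail corners in scene, z=.01
mk=((h.max(2)-h.min(2)<30)&(h.min(2)>130)).astype(np.uint8); mk[:, :120]=0; mk[:200]=0; mk[400:]=0; mk[:,420:]=0
n,l,stt,c=cv2.connectedComponentsWithStats(mk)
for k in 1+np.argsort(-stt[1:,4])[:4]:
  cnt=max(cv2.findContours((l==k).astype(np.uint8),0,2)[0],key=cv2.contourArea); ap=cv2.approxPolyDP(cv2.convexHull(cnt),3,True)[:,0]
  print(stt[k].tolist(),[(q.tolist(),px2w(S,*q,.01)[:2].round(3).tolist()) for q in ap])
E
```

```text
[0.66017471 0.07628069 0.00736614] [ -3.36244002 -16.07012682   6.4055521 ] 86.19641948478576
[[291.3, 322.9], [291.0, 271.1]]
[212, 292, 120, 61, 1390] [([212, 302], [0.748, 0.025]), ([251, 292], [0.665, 0.055]), ([311, 308], [0.6, 0.182]), ([331, 327], [0.609, 0.251]), ([286, 352], [0.722, 0.24])]
[278, 258, 23, 25, 301] [([279, 258], [0.538, 0.001]), ([300, 274], [0.541, 0.08]), ([298, 280], [0.559, 0.093]), ([287, 282], [0.582, 0.082]), ([281, 278], [0.584, 0.062])]
[274, 280, 34, 20, 270] [([307, 286], [0.558, 0.123]), ([302, 296], [0.589, 0.14]), ([288, 299], [0.618, 0.127]), ([274, 289], [0.62, 0.081]), ([280, 280], [0.59, 0.066]), ([301, 280], [0.554, 0.098])]
[141, 309, 41, 18, 218] [([181, 311], [0.814, 0.005]), ([145, 326], [0.893, -0.005]), ([141, 324], [0.897, -0.016]), ([177, 309], [0.817, -0.006])]
```

The sled is home: it stalled at grip y = 0.076, and the catch pivot predicts 0.0757. Releasing it and lifting.

Request:
jog_arm([
  {"tx":0,"ty":0,"tz":0,"ax":0,"ay":0,"az":0},
  {"tx":0,"ty":0,"tz":0,"ax":0,"ay":0,"az":0},
  {"tx":0,"ty":0,"tz":0,"ax":0,"ay":0,"az":0},
  {"tx":0,"ty":0,"tz":0,"ax":0,"ay":0,"az":0},
  {"tx":0,"ty":0,"tz":0,"ax":0,"ay":0,"az":0},
], claw=0)

```text
time: 36.85
tcp_pos: [0.6606, 0.0854, 0.0069]
orientation: [-2.287, -2.153, -0.0]
force: [0.2, -0.1, 0.1]
width: 0.0838
gripper_force: 0.0
```

Request:
jog_arm([
  {"tx":0,"ty":0,"tz":0.1,"ax":0,"ay":0,"az":0},
  {"tx":0,"ty":0,"tz":0.22,"ax":0,"ay":0,"az":0},
  {"tx":0,"ty":0,"tz":0.36,"ax":0,"ay":0,"az":0},
  {"tx":0,"ty":0,"tz":0.5,"ax":0,"ay":0,"az":0},
  {"tx":0,"ty":0,"tz":0.6,"ax":0,"ay":0,"az":0},
])

```text
time: 37.35
tcp_pos: [0.6614, 0.0848, 0.1901]
orientation: [2.287, 2.152, 0.004]
force: [-0.0, 0.6, 0.5]
width: 0.0855
gripper_force: 0.0
```

Request:
jog_arm([
  {"tx":-0.1,"ty":-0.08,"tz":0,"ax":0,"ay":0,"az":0},
  {"tx":-0.2,"ty":-0.16,"tz":0,"ax":0,"ay":0,"az":0},
  {"tx":-0.3,"ty":-0.24,"tz":0,"ax":0,"ay":0,"az":0},
  {"tx":-0.39,"ty":-0.32,"tz":0,"ax":0,"ay":0,"az":0},
  {"tx":-0.39,"ty":-0.32,"tz":0,"ax":0,"ay":0,"az":0},
])

```text
time: 37.85
tcp_pos: [0.5404, -0.015, 0.1875]
orientation: [-2.293, -2.145, 0.0]
force: [0.9, -0.9, -0.0]
width: 0.0855
gripper_force: 0.0
```

Request:
jog_arm([
  {"tx":0,"ty":0,"tz":0,"ax":0,"ay":0,"az":0},
  {"tx":0,"ty":0,"tz":0,"ax":0,"ay":0,"az":0},
  {"tx":0,"ty":0,"tz":0,"ax":0,"ay":0,"az":0},
])

```text
time: 38.15
tcp_pos: [0.5444, -0.0102, 0.1869]
orientation: [2.286, 2.154, -0.0]
force: [-0.0, -1.2, 0.2]
width: 0.0856
gripper_force: 0.0
```

```bash
python3 - <<'E'
from h import *
s=snap('wrist','w14.png');st=arm.state();print(st['tcp_pos'],st['force'])
h=s['frame'].astype(int)
u,v=w2px(s,[[.544,-.0155,.063]])[0];print('knob pred',u,v, 'pivot pred',w2px(s,[[.5467,.0466,.02]])[0])
u,v=int(u),int(v);mk=(h.max(2)<80)
for y in range(v-30,v+34,4): print(y,''.join('#' if mk[y,x] else '.' for x in range(u-50,u+50,2)))
mk=((h.max(2)-h.min(2)<30)&(h.min(2)>120)).astype(np.uint8)
n,l,stt,c=cv2.connectedComponentsWithStats(mk)
for k in 1+np.argsort(-stt[1:,4])[:6]:
  cnt=max(cv2.findContours((l==k).astype(np.uint8),0,2)[0],key=cv2.contourArea); ap=cv2.approxPolyDP(cv2.convexHull(cnt),4,True)[:,0]
  print(stt[k].tolist(),[(q.tolist(),px2w(s,*q,.01)[:2].round(3).tolist()) for q in ap])
E
```

```text
[ 0.54424647 -0.01038964  0.18674902] [-0.05111777  0.35425644 -0.53254615]
knob pred 325.5173146310931 226.70472899688295 pivot pred [324.42951298 148.2403139 ]
196 ..................................................
200 ..................................................
204 ..................................................
208 ........................######....................
212 .......................#######....................
216 ......................#########...................
220 ......................#########...................
224 ......................#########...................
228 .......................########...................
232 ........................#####.....................
236 ..................................................
240 ..................................................
244 ..................................................
248 ..................................................
252 ..................................................
256 ..................................................
[369, 0, 157, 138, 16461] [([525, 0], [0.723, 0.158]), ([5
[... 227 characters left out ...]
 ([338, 151], [0.559, 0.043]), ([349, 80], [0.572, 0.104])]
[527, 83, 24, 76, 1132] [([550, 83], [0.752, 0.091]), ([544, 154], [0.755, 0.029]), ([532, 158], [0.744, 0.025]), ([527, 118], [0.735, 0.062]), ([534, 83], [0.738, 0.092])]
[315, 137, 22, 55, 788] [([323, 137], [0.546, 0.056]), ([336, 144], [0.558, 0.049]), ([332, 191], [0.552, 0.005]), ([321, 185], [0.541, 0.011]), ([315, 152], [0.538, 0.043])]
[216, 341, 36, 39, 702] [([250, 342], [0.45, -0.162]), ([247, 379], [0.44, -0.212]), ([216, 376], [0.404, -0.206]), ([224, 342], [0.42, -0.16])]
[588, 235, 52, 25, 657] [([588, 259], [0.816, -0.082]), ([597, 235], [0.82, -0.056]), ([639, 244], [0.866, -0.069]), ([639, 257], [0.869, -0.083])]
```

The knob is at (0.545,-0.014) and the pivot at (0.547,0.047). The sled tail is at y ≈ 0.050, so it is home. Gripping the knob.

Request:
jog_arm([
  {"tx":0.003,"ty":-0.012,"tz":-0.1,"ax":0,"ay":0,"az":0},
  {"tx":0.003,"ty":-0.012,"tz":-0.2,"ax":0,"ay":0,"az":0},
  {"tx":0.003,"ty":-0.012,"tz":-0.3,"ax":0,"ay":0,"az":0},
  {"tx":0.003,"ty":-0.012,"tz":-0.4,"ax":0,"ay":0,"az":0},
  {"tx":0.003,"ty":-0.012,"tz":-0.4,"ax":0,"ay":0,"az":0},
], claw=90)

```text
time: 38.7
tcp_pos: [0.5421, -0.0143, 0.0635]
orientation: [-2.285, -2.151, 0.009]
force: [-0.7, 0.8, 0.9]
width: 0.055
gripper_force: 0.0
```

Request:
jog_arm([
  {"tx":0,"ty":0,"tz":-0.06,"ax":0,"ay":0,"az":0},
  {"tx":0,"ty":0,"tz":-0.12,"ax":0,"ay":0,"az":0},
  {"tx":0,"ty":0,"tz":-0.18,"ax":0,"ay":0,"az":0},
  {"tx":0,"ty":0,"tz":-0.235,"ax":0,"ay":0,"az":0},
  {"tx":0,"ty":0,"tz":-0.235,"ax":0,"ay":0,"az":0},
])

```text
time: 39.2
tcp_pos: [0.5443, -0.0145, -0.004]
orientation: [-2.287, -2.152, 0.002]
force: [-0.7, -0.6, 0.6]
width: 0.0554
gripper_force: 0.0
```

Request:
jog_arm([
  {"tx":0,"ty":0,"tz":0,"ax":0,"ay":0,"az":0},
  {"tx":0,"ty":0,"tz":0,"ax":0,"ay":0,"az":0},
  {"tx":0,"ty":0,"tz":0,"ax":0,"ay":0,"az":0},
  {"tx":0,"ty":0,"tz":0,"ax":0,"ay":0,"az":0},
  {"tx":0,"ty":0,"tz":0,"ax":0,"ay":0,"az":0},
], claw=255, grip_force=25)

```text
time: 39.7
tcp_pos: [0.5455, -0.0147, -0.0024]
orientation: [2.288, 2.152, 0.003]
force: [-0.9, 0.9, 6.2]
width: 0.015
gripper_force: 26.0
```

Request:
jog_arm([
  {"tx":0.031,"ty":0.001,"tz":0,"ax":0,"ay":0,"az":0},
  {"tx":0.062,"ty":0.005,"tz":0,"ax":0,"ay":0,"az":0},
  {"tx":0.119,"ty":0.029,"tz":0,"ax":0,"ay":0,"az":0},
  {"tx":0.166,"ty":0.068,"tz":0,"ax":0,"ay":0,"az":0},
  {"tx":0.185,"ty":0.093,"tz":0,"ax":0,"ay":0,"az":0},
])

```text
time: 40.2
tcp_pos: [0.6005, 0.0132, -0.0029]
orientation: [-2.288, -2.153, 0.001]
force: [-4.7, -1.0, 7.6]
width: 0.015
gripper_force: 26.5
```

Request:
jog_arm([
  {"tx":0.016,"ty":0.026,"tz":0,"ax":0,"ay":0,"az":0},
  {"tx":0.026,"ty":0.055,"tz":0,"ax":0,"ay":0,"az":0},
  {"tx":0.033,"ty":0.086,"tz":0,"ax":0,"ay":0,"az":0},
  {"tx":0.034,"ty":0.1,"tz":0,"ax":0,"ay":0,"az":0},
  {"tx":0.034,"ty":0.1,"tz":0,"ax":0,"ay":0,"az":0},
])

```text
time: 40.7
tcp_pos: [0.6098, 0.0436, -0.003]
orientation: [-2.287, -2.153, 0.001]
force: [-2.7, 0.4, 3.6]
width: 0.0149
gripper_force: 26.3
```

Request:
jog_arm([
  {"tx":0,"ty":0,"tz":0,"ax":0,"ay":0,"az":0},
  {"tx":0,"ty":0,"tz":0,"ax":0,"ay":0,"az":0},
  {"tx":0,"ty":0,"tz":0,"ax":0,"ay":0,"az":0},
  {"tx":0,"ty":0,"tz":0,"ax":0,"ay":0,"az":0},
  {"tx":0,"ty":0,"tz":0,"ax":0,"ay":0,"az":0},
], claw=150)

```text
time: 41.2
tcp_pos: [0.6103, 0.043, -0.0035]
orientation: [2.288, 2.152, 0.0]
force: [0.3, -0.6, 0.7]
width: 0.0351
gripper_force: 0.0
```

Request:
jog_arm([
  {"tx":0,"ty":0,"tz":0.08,"ax":0,"ay":0,"az":0},
  {"tx":0,"ty":0,"tz":0.2,"ax":0,"ay":0,"az":0},
  {"tx":0,"ty":0,"tz":0.35,"ax":0,"ay":0,"az":0},
  {"tx":0,"ty":0,"tz":0.5,"ax":0,"ay":0,"az":0},
  {"tx":0,"ty":0,"tz":0.65,"ax":0,"ay":0,"az":0},
])

```text
time: 41.7
tcp_pos: [0.6099, 0.0429, 0.1932]
orientation: [2.289, 2.152, -0.0]
force: [0.3, 0.9, -0.1]
width: 0.0346
gripper_force: 0.0
```

Request:
jog_arm([
  {"tx":-0.1,"ty":-0.1,"tz":0,"ax":0,"ay":0,"az":0},
  {"tx":-0.2,"ty":-0.2,"tz":0,"ax":0,"ay":0,"az":0},
  {"tx":-0.3,"ty":-0.3,"tz":0,"ax":0,"ay":0,"az":0},
  {"tx":-0.3,"ty":-0.3,"tz":0,"ax":0,"ay":0,"az":0},
  {"tx":-0.3,"ty":-0.3,"tz":0,"ax":0,"ay":0,"az":0},
])

```text
time: 42.2
tcp_pos: [0.5201, -0.0473, 0.192]
orientation: [-2.29, -2.15, -0.003]
force: [0.3, 0.3, 0.3]
width: 0.0352
gripper_force: 0.0
```

```bash
python3 - <<'E'
from fit import *
s=snap('wrist','w15.png');st=arm.state();print(st['tcp_pos'],st['force'],st['time'])
h=s['frame'].astype(int)
for nm,p in dict(knob=(.609,.043,.063),dome=(.6645,.196,.156),grip=(.660,.0762,.062)).items():
  u,v=w2px(s,[p])[0].astype(int); print(nm,u,v)
  if 0<v<480:
   for y in range(max(v-24,0),v+26,5): print(y,''.join('#' if h[y,x].max()<80 else ('o' if h[y,x].max()-h[y,x].min()<30 else '.') for x in range(u-50,min(u+50,640),2)))
S=snap('scene','scene15.png')
for nm,p in dict(dome=(.6645,.196,.156),block=(.439,-.148,.06)).items():
  u,v=w2px(S,[p])[0].astype(int); print('scene',nm,u,v)
  for y in range(v-8,v+62,4): print(y,''.join('#' if q.max()<60 else ('o' if q.max()-q.min()<28 else '.') for q in S['frame'][y,u-36:u+36].astype(int)))
a,b=cv2.imread('pics/scene0.png'),S['frame']
for nm,r in dict(mouse=np.s_[345:400,360:405],jaw=np.s_[180:222,135:172]).items(): print(nm,(cv2.absdiff(a[r],b[r]).max(2)>40).sum())
E
```

```text
[ 0.52075294 -0.04639529  0.19181734] [ 0.80333376  0.48237027 -0.05437367] 42.25
knob 431 101
77 ooo...oooooooooooooooooooooooooooooooooooo########
82 ooo...oooooooooooooooooooooooooooooooooooo########
87 oo....oooooooooooooooooooooooooooooooooooooooooooo
92 o.....oooooooooooooooooooooooooooooooooooooooooooo
97 ..................###########.....................
102 ooooooooooooooo###############....................
107 ooooooooooooooo##############.....................
112 o..o.....ooooooo###########.......................
117 ..................................................
122 ..................................................
dome 632 -300
grip 499 50
26 oooooooooooooooooooooooooooooooooooooooooooooooooo
31 oooooooooooooooooooo##########oooooooooooooooooooo
36 ooooooooooooooo###############oooooooooooooooooooo
41 oooooooooo####################oooooooooooooooooooo
46 ooooooooo####################ooooooooooooooooooooo
51 ooooooooo####################ooooooooooooooooooooo
56 ooooooooo####################ooooooooooooooooooooo
61 ooooooooo###################oooooooooooooooooooooo
66
[... 2230 characters left out ...]
......................................................................
234 ........................................................................
238 ........................................................................
242 ........................................................................
246 ........................................................................
250 ........................................................................
254 ........................................................................
258 ........................................................................
262 .............................#####o.....................................
mouse 0
jaw 0
```

```bash
python3 -c "
from cell import job
print(job.finish_job())"
```

```text
the job is handed in; nothing more can be done
None
```

The job is handed in but no verdict came back: both black adapters and the cap are stacked on the sled, which is home with the catch across, the block is upright on the bench, and the mouse and jaw are unmoved (final images and contact forces agree).

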